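Clamp up a chair-foot blank in the trigger clamp

ROBOT

A 7-joint arm with a two-finger parallel gripper is mounted at the origin on the work surface. World frame = base frame: x ahead of the robot, y to its left, z up, the work surface at z = 0. Lengths are in m, angles in rad, forces in N, time in s.
With the tool pointing down it reaches from about 0.4 to 0.925 m from the base axis. Payload 4.1 kg.
Tool frame: the origin (TCP) lies at the very end of the fingers, on their centre line; the grasp point (between the pads) lies 19 mm behind it; z points along the fingers, x is the direction in which the jaws open and shut, and the axes are right-handed (so a half turn about z gives the same grasp; the last joint's range is limited). The gripper opens to 85 mm and grips with 20 to 120 N. Pads are 22 mm wide; open, the fingers measure 114 mm over their backs; the gripper's body (76 mm by 85 mm) begins 54 mm behind the grasp point. The pads swing forward as they close: fully open they stand 13 mm farther back than shut.
Start: joints at [-1.423, 0.398, 0.045, 1.537, -0.019, 1.207, -0.051], TCP at [0.159, 0.63, 0.198] pointing down, gripper open.
Joint ranges: [-2.82, 2.82], [-0.49, 2.23], [-1.37, 1.46], [0, 2.46], [-1.36, 4.5], [0.23, 2], [-2.94, 2.94]. Speed limits (rad/s): [2.57, 2.57, 3.14, 3.14, 3.14, 3.14, 3.14].

INTERFACE

Orientations are given as a 3x3 rotation matrix whose columns are the frame's x, y, z axes.
In Python, from station import manip gives the robot as it stands.
- The arm moves only by the tool drive_tool, never from a script. Its argument "steps" is a list of rows, each a list of 4 numbers: the shift along the tool's x, y, z normalised to -1 to 1, where 1 is 3 cm, then the turn about the tool's z normalised to -1 to 1, where 1 is 6 degrees. A call has 1 to 10 rows; each row shifts and turns the pose as measured when the row begins, along the tool's axes as they then stand; what a row does not reach is not made up. A row lasts 1/8 s, in which the tool goes at most 62.5 mm and 10.7 degrees, less where a joint would pass 70% of its speed; a pose out of reach is approached as far as the arm can. A call with a number of a shift or a turn outside -1 to 1 is refused whole. A call with a gripper value outside its range is refused whole. "claw" is the opening, from 0 (shut) to 1 (fully open), set as the call begins (left out, the last holds). The fingers move at their own pace and stop on an object; "squeeze" is the grip in N (left out, the last holds). Time passes only in rows, so rows that do not move let the fingers close. It gives the time, the measured TCP pose, the force and the opening at its end, in the units of the state.
- manip.observe(): the state, without advancing time (a new reading comes with each control period).
- manip.read_camera(name): name is "scene" or "top" or "wrist"; returns a dict with "image" (384x512x3 uint8, red, green, blue), "camera_matrix" (3x3 intrinsics, pixels), "extrinsics" (4x4, takes a point from camera to world coordinates). Camera axes: x right, y up, looking along -z (the intrinsics and any distortion apply to the point x, -y, -z); pixel columns grow to the right and rows downward; lengths in m; the calibration is good to about 2 mm. A picture is of the moment at which its call begins. There is no depth.
- manip.close_job(): hands the job in, once; it reports no verdict.
Trained networks look in a picture, given as the dict that the camera call returned (one of the last four; its "shot" number tells which), for a name from the list of things; names that differ only in an ending like _2 or _b are one class to them, and where a whole thing is asked for, a point or a joint stands for the part that bears it (a point fixed in the world has none). Each returns a list of dicts, best first, with "score" (0 to 1); they miss things now and then, are a little off and sometimes report something else, mostly with a low value. They report only what shows in the picture. A call takes as long as a camera call.
- manip.spot_in(picture, target): "at" ([column, row] in pixels, amid what is visible of it).
- manip.cut_out(picture, target): "mask" (384x512 bool, what is visible of it) and "at" ([column, row] in pixels, amid what is visible of it).
The state is a dict: "time_s": time; "qpos": joint angles; "joint_velocities": joint speeds; "effort": joint torques, N m; "eef_pos": TCP position; "orientation": TCP orientation; "contact_force": force on the tool from outside, world axes, zero at the start; "ft_torque": the same for the moment, N m; "gripper_width": finger opening in m.
Only numpy, scipy, OpenCV 4.12 (cv2) and the standard library are available. Lean on these libraries where they do the work, as an engineer would, in place of code of your own. Each camera call takes 0.05 s, during which the arm holds its last target. There are 200 camera calls.

TASK

Dry-clamp the beech blocks for a chair foot in the gluing jig: put the dark offcut that lies on the jig into the grey scrap box, and pull up the red plunger knob, slide the end stop to the index hole where all the blocks still fit before the jaw with the least room to spare, and let the plunger drop fully in. Set all the beech blocks on the aluminium strip between jaw and stop, crosswise, flat and side by side with their ends flush with the strip's edges, then squeeze the clamp's trigger again and again until the jaw grips the pack firmly. Bring the jaw up only with the trigger, never by pushing it, and leave the glue bottle, the pliers and the staple gun as they are.

Things in the scene. Friction and masses are not known exactly. Their poses are not given: they have to be found in the camera images.
- jig: Gluing jig screwed to the bench: plywood board 110 x 470 mm, 15 mm thick. Origin: centre of its underside. y runs along it from the blue clamp head (-y) to the end stop (+y), x across, z up. The clamp housing fills y -180 to -98 mm, 42 mm wide, up to 83 mm above the bench; its steel push bar (14 mm square, 26 to 40 mm above the bench) sticks out at front and back.
- strip_mid (a point): Point on the top face of the flush aluminium strip (50 mm wide, along the board's middle), 15 mm above the bench, right above the jig's origin; axes as the jig's. The strip's middle line is x = 0, its edges x = -25 and +25 mm.
- jaw: Sliding jaw of the clamp: upright dark steel plate with an orange pad, 50 mm wide (jig x), 34 mm high, standing 1 mm over the strip, on the front end of the push bar. Its body frame is the jig's, shifted by its travel: use jaw_face.
- jaw_face (a point): Middle of the jaw's gripping face, 15 mm above the strip; axes as the jig's; the face looks to jig +y.
- jaw_travel (a joint): Travel of the jaw towards the stop, m: 0 fully back, 0.048 the end of its stroke. A brake of about 18 N holds it wherever it is; each full squeeze of the trigger brings it forward 6 mm (the pitch of its ratchet). The orange release button on the housing is not used.
- trigger (a joint): Trigger angle, rad: 0 released, 0.38 fully squeezed. A spring returns it (3 N at the pad, 6 N squeezed); let it come back fully between squeezes. Bringing the jaw up takes 12 to 15 N at the pad. With the pack gripped it turns stiff and stops part way under 25 N; one or two such squeezes of 25 to 40 N leave the pack under about 15 N.
- trigger_pad (a point): Middle of the trigger's front face (orange strip, looks to jig +y), 123 mm above the bench and 48 mm above the pivot. The black trigger is 20 mm wide (jig x), 10 mm thick, its top 138 mm above the bench; upright when released, it swings back (jig -y) to the handle by 18 mm at this point. Axes turn with it.
- handle_back (a point): Middle of the back face (looks to jig -y) of the fixed pistol handle, 123 mm above the bench; handle 26 mm wide (jig x), 16 mm thick, top 151 mm above the bench. From here to the trigger's front is 52 mm released, 34 mm squeezed. Two fingers from above, closing along jig y, can squeeze them together; only the trigger moves.
- stop: Face plate of the end stop: upright dark steel, 50 mm wide, 34 mm high, 8 mm thick. Its body frame lies under the face, at bench level: better use stop_face.
- stop_face (a point): Middle of the stop's face, 15 mm above the strip; axes as the jig's; the face looks to jig -y, to the jaw. The stop's aluminium block reaches 56 mm behind the face (jig +y) and 50 mm above the bench.
- stop_travel (a joint): Travel of the end stop towards the jaw, m. Four index holes: 0 (parked, where it starts), 0.030, 0.060 and 0.090; the plunger has about 1 mm play in a hole. With the jaw fully back, the room between jaw and stop is 205 mm in the parked hole, then 175, 145 and 115 mm. With the plunger raised the stop slides with about 3 N.
- plunger (a joint): Lift of the spring plunger, m: 0 pin fully in a hole; 0.008 or more pin clear of the holes, or riding on the strip between them; 0.012 the most. The spring pushes down with 3 to 6 N.
- knob (a point): Middle of the red plunger knob on top of the stop, 34 mm behind the stop's face, 76 mm above the bench when down. The knob is a cylinder 22 mm in diameter and 18 mm high (67 to 85 mm above the bench when down), clear for fingertips from the stop's top at 50 mm; it rises with the plunger.
- block1: Beech block, 50 mm long (its x) and 30 x 30 mm in section, all blocks alike, 25 to 42 g. Origin: its centre. Three to five of the five are there. Starts lying on the bench in front of the jig; goes on the strip with its long side along jig x, centre 15 mm above the strip.
- block2: Beech block, 50 mm long (its x) and 30 x 30 mm in section, all blocks alike, 25 to 42 g. Origin: its centre. Three to five of the five are there. Starts lying on the bench in front of the jig; goes on the strip with its long side along jig x, centre 15 mm above the strip.
- block3: Beech block, 50 mm long (its x) and 30 x 30 mm in section, all blocks alike, 25 to 42 g. Origin: its centre. Three to five of the five are there. Starts lying on the bench in front of the jig; goes on the strip with its long side along jig x, centre 15 mm above the strip.
- block4: Beech block, 50 mm long (its x) and 30 x 30 mm in section, all blocks alike, 25 to 42 g. Origin: its centre. Three to five of the five are there. Starts lying on the bench in front of the jig; goes on the strip with its long side along jig x, centre 15 mm above the strip.
- block5: Beech block, 50 mm long (its x) and 30 x 30 mm in section, all blocks alike, 25 to 42 g. Origin: its centre. Three to five of the five are there. Starts lying on the bench in front of the jig; goes on the strip with its long side along jig x, centre 15 mm above the strip.
- offcut: Dark wooden offcut 70 (its x) x 24 x 16 mm (z), origin its centre, lying flat on the jig between jaw and stop.
- scrap_box: Open grey scrap box, 130 (x) x 110 (y) mm, 55 mm high, walls 4 mm, fixed. Origin: centre of its underside.
- glue_bottle: Closed white glue bottle with an orange cap, 60 mm in diameter, 170 mm high; origin at its underside. Leave alone.
- pliers: Pliers with red handles, about 180 mm long, lying flat. Leave alone.
- staple_gun: Blue and black staple gun, about 170 mm long and 50 mm high, lying flat. Leave alone.

How it is judged:
On the way, in this order (a step that is already met when the one before it is completed fails the run):
1. the end stop stands in one of the nearer index holes with its plunger dropped fully in (value of joint stop_travel above 0.02 m and value of joint plunger below 0.0015 m), for 0.3 s.
2. the jaw presses the pack of blocks firmly against the stop ((contact force between jaw and block1 above 8 N or contact force between jaw and block2 above 8 N or contact force between jaw and block3 above 8 N or contact force between jaw and block4 above 8 N or contact force between jaw and block5 above 8 N) and (contact force between stop and block1 above 8 N or contact force between stop and block2 above 8 N or contact force between stop and block3 above 8 N or contact force between stop and block4 above 8 N or contact force between stop and block5 above 8 N)), for 0.2 s.
At the end, for the whole second after the job is handed in: Blocks flat on the strip, crosswise within 0.12 rad, within 7 mm of its middle line; jaw and stop each press a block with over 8 N; stop in one of the three nearer holes, plunger within 1.5 mm of fully in; trigger released; offcut in the scrap box; all at rest (all of step 1 and all of step 2 and x of block1 in the frame of strip_mid between -0.007 and 0.007 m and z of block1 in the frame of strip_mid between 0.011 and 0.019 m and angle between the x axis of each of block1, block2, block3, block4, block5 and the x axis of jig, either way round below 0.12 rad and y of each of block1, block2, block3, block4, block5 in the frame of jaw_face above 0.01 m and y of each of block1, block2, block3, block4, block5 in the frame of stop_face below -0.01 m and x of block2 in the frame of strip_mid between -0.007 and 0.007 m and z of block2 in the frame of strip_mid between 0.011 and 0.019 m and x of block3 in the frame of strip_mid between -0.007 and 0.007 m and z of block3 in the frame of strip_mid between 0.011 and 0.019 m and x of block4 in the frame of strip_mid between -0.007 and 0.007 m and z of block4 in the frame of strip_mid between 0.011 and 0.019 m and x of block5 in the frame of strip_mid between -0.007 and 0.007 m and z of block5 in the frame of strip_mid between 0.011 and 0.019 m and x of offcut in the frame of scrap_box between -0.062 and 0.062 m and y of offcut in the frame of scrap_box between -0.052 and 0.052 m and z of offcut in the frame of scrap_box between 0 and 0.045 m and linear speed of each of block1, block2, block3, block4, block5, offcut below 0.02 m/s and value of joint trigger below 0.08 rad); the robot touches nothing.
It fails at once if the glue bottle, pliers or staple gun is moved more than 30 mm (distance of any of glue_bottle, pliers, staple_gun from where it was at the start of the episode above 0.03 m).
It fails at once if the glue bottle is tipped (angle between glue_bottle's own z axis and vertical above 0.4 rad).
It fails at once if the jaw is pushed by the fingers (more than 16 N) instead of by its trigger (contact force between the fingers and jaw above 16 N).
Of block1, block2, block3, block4, block5 only 3 to 5 are there at a start; the rules pass over those that are not, and their reading is None.
At some moment in a run one of block1, block2, block3, block4, block5 may be knocked a few centimetres aside while the robot is not near it.
Once in a run the grip may slacken for a moment while it holds something.
It also fails if it takes over 210 s, if anything falls off the work surface, if the arm or the gripper's body presses on something with over 40 N, if the wrist force passes 120 N, or if a joint passes its speed limit or range.

## Working session

There is one attempt and no reset: what is moved stays moved. The work goes in short steps, Python scripts to look and compute and a tool call to move; the robot and the scene stay as the last step left them, time stands still between calls to the robot, and variables do not carry over. Pictures are saved under pics/ and viewed, about 12 in all and at most 16, crops included, and the job is handed in when it is done.

Besides the shell and the picture viewer there is one more tool, called as name(argument=value, ...) on one line, values as JSON. drive_tool: Moves the arm, as the interface text tells. Scaled input: -1 to 1 covers 3 cm each way for a shift and 6 degrees each way for a turn. Its arguments: {"type":"object","properties":{"steps":{"type":"array"},"claw":{"type":"number"},"squeeze":{"type":"number"}},"required":["steps"]}

```bash
mkdir -p pics; ls; cat > h.py <<'E'
import numpy as np, cv2
from station import manip
def save(p,name): cv2.imwrite('pics/'+name+'.png',cv2.cvtColor(p['image'],cv2.COLOR_RGB2BGR))
def ray(p,uv):
    K=np.array(p['camera_matrix']);E=np.array(p['extrinsics'])
    d=np.linalg.inv(K)@np.array([uv[0],uv[1],1.]); d=np.array([d[0],-d[1],-d[2]])
    return E[:3,3],E[:3,:3]@d
def atz(p,uv,z):
    o,d=ray(p,uv); return o+d*(z-o[2])/d[2]
def proj(p,X):
    K=np.array(p['camera_matrix']);E=np.array(p['extrinsics'])
    c=E[:3,:3].T@(np.array(X)-E[:3,3]); c=K@np.array([c[0],-c[1],-c[2]]); return c[:2]/c[2]
def maskrect(p,m,z):
    """min area rect of mask projected to plane z: centre, sizes, long-axis angle deg"""
    cs,_=cv2.findContours(m.astype(np.uint8),cv2.RETR_EXTERNAL,cv2.CHAIN_APPROX_NONE)
    c=max(cs,key=cv2.contourArea)[:,0]
    P=np.array([atz(p,q,z)[:2] for q in c],np.float32)*1000
    (cx,cy),(w,h),a=cv2.minAreaRect(P)
    if w<h: w,h,a=h,w,a+90
    return np.round([cx,cy,w,h,(a+90)%180-90],1)
E
cat > a.py <<'E'
from h import *
s=manip.observe(); print({k:np.round(v,3).tolist() for k,v in s.items()})
for n in ['top','scene']:
    p=manip.read_camera(n); save(p,n+'0'); print(n,np.round(p['extrinsics'],3).tolist(),np.round(p['camera_matrix'],1).tolist())
    for t in ['block1','offcut','scrap_box','jig','trigger_pad','knob','stop_face','jaw_face','strip_mid','handle_back','glue_bottle','pliers','staple_gun']:
        try: r=manip.spot_in(p,t)
        except Exception as e: print(t,e); continue
        print(t,[(np.round(q['at'],1).tolist(),round(float(q['score']),2)) for q in r[:7]])
E
python3 a.py
```

```text
pics
{'time_s': 0.0, 'qpos': [-1.423, 0.399, 0.045, 1.538, -0.019, 1.207, -0.051], 'joint_velocities': [0.001, 0.0, -0.003, -0.001, -0.0, 0.0, 0.0], 'effort': [0.001, -47.51, 1.365, -25.422, 0.011, 0.009, 0.0], 'eef_pos': [0.159, 0.63, 0.197], 'orientation': [[0.244, 0.97, -0.0], [0.97, -0.244, -0.002], [-0.002, 0.0, -1.0]], 'contact_force': [-0.665, 0.367, -0.895], 'ft_torque': [-0.023, -0.011, 0.013], 'gripper_width': 0.086}
top [[-0.028, 0.986, -0.163, 0.412], [-1.0, -0.026, 0.011, 0.005], [0.007, 0.163, 0.987, 1.302], [0.0, 0.0, 0.0, 1.0]] [[490.9, 0.0, 250.3], [0.0, 490.9, 193.9], [0.0, 0.0, 1.0]]
block1 [([127.6, 276.8], 0.75), ([282.9, 263.5], 0.7), ([175.2, 265.1], 0.55)]
offcut [([240.5, 196.9], 0.71), ([171.5, 264.3], 0.38), ([300.6, 193.7], 0.34)]
scrap_box [([403.6, 256.9], 0.77)]
jig [([251.3, 193.3], 0.56)]
trigger_pad []
knob [([171.4, 190.1], 0.61)]
stop_face [([179.0, 191.2], 0.61)]
jaw_face [([281.1, 194.3], 0.51)]
strip_mid [([254.3, 193.8], 0.91)]
handle_back [([252.0, 192.4], 0.59)]
glue_bottle [([101.9, 196.8], 0.64)]
pliers [([207.1, 136.6], 0.92), ([182.3, 190
[... 258 characters left out ...]
 [0.0, 0.0, 1.0]]
block1 [([258.1, 173.3], 0.66), ([320.8, 205.7], 0.63), ([356.0, 214.2], 0.6), ([236.6, 253.6], 0.28)]
offcut [([235.4, 253.2], 0.74), ([246.5, 214.1], 0.68)]
scrap_box [([236.9, 253.5], 0.72), ([226.6, 194.3], 0.7), ([192.4, 134.4], 0.66)]
jig [([242.5, 211.2], 0.85), ([211.9, 172.4], 0.49), ([345.9, 255.7], 0.34)]
trigger_pad []
knob [([293.2, 230.3], 0.43), ([285.2, 234.5], 0.25)]
stop_face [([287.8, 234.7], 0.62)]
jaw_face [([226.8, 193.3], 0.58), ([285.7, 235.2], 0.27)]
strip_mid [([240.7, 208.3], 0.65)]
handle_back [([239.2, 214.8], 0.56)]
glue_bottle [([346.8, 257.4], 0.61)]
pliers []
staple_gun [([157.5, 169.9], 0.67), ([211.1, 172.7], 0.52), ([287.3, 234.1], 0.49)]
```

View pics/top0.png

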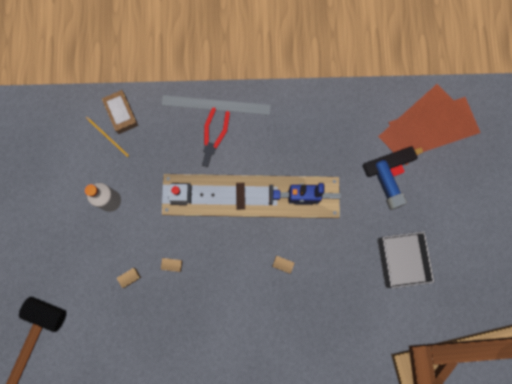

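View pics/scene0.png

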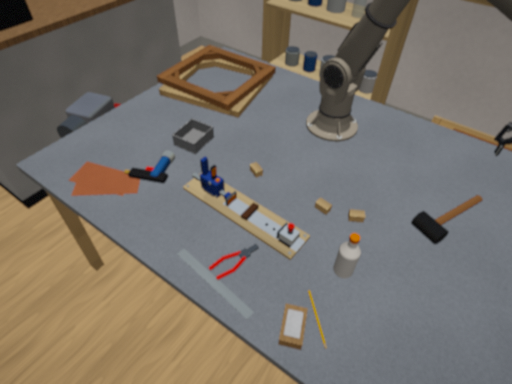

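Top view: three blocks at (127,277), (171,265) and (283,264). The jig is centred near (251,195) with the clamp on the right, the stop and knob at (175,190), the offcut at (240,196) and the scrap box at (404,259). The scene view agrees that there are three blocks, so the pack is 90 mm and the stop goes to 0.090 (115 mm room).

```bash
cat > b.py <<'E'
from h import *
for n in ['top']:
    p=manip.read_camera(n)
    for t,z in [('block1',.03),('offcut',.031),('scrap_box',.055),('jig',.015),('knob',.085),('pliers',0.01),('staple_gun',.05),('glue_bottle',.1),('stop_face',.05)]:
        for q in manip.cut_out(p,t)[:4]: print(t,round(float(q['score']),2),np.round(q['at']),q['mask'].sum(),maskrect(p,q['mask'],z))
im=cv2.cvtColor(p['image'],cv2.COLOR_RGB2BGR)
cv2.imwrite('pics/jigcrop.png',cv2.resize(im[160:300,110:350],None,fx=3.3,fy=3.3,interpolation=cv2.INTER_CUBIC))
# board by colour
hsv=cv2.cvtColor(p['image'],cv2.COLOR_RGB2HSV)
m=np.zeros(hsv.shape[:2],np.uint8); m[160:230,140:360]=cv2.inRange(hsv,(10,60,120),(30,200,255))[160:230,140:360]
m=cv2.morphologyEx(m,cv2.MORPH_CLOSE,np.ones((31,31)))
print('board',maskrect(p,m,.015))
E
python3 b.py
```

```text
block1 0.52 [131. 278.] 260 [416.3 306.3  53.6  32.4 -62.4]
block1 0.5 [284. 266.] 199 [437.1 -88.3  48.4  27.5  66.8]
offcut 0.6 [239. 196.] 224 [618.6  16.5  66.5  23.5  -1.3]
scrap_box 0.58 [405. 258.] 2571 [ 440.8 -395.5  131.3  128.3    6.1]
jig 0.77 [252. 193.] 6983 [622.4  -9.  472.6 114.   87.6]
knob 0.58 [171. 188.] 78 [ 6.293e+02  1.790e+02  2.310e+01  2.260e+01 -2.000e-01]
knob 0.27 [255. 194.] 7116 [610.6  -9.9 448.7 107.6  87.6]
pliers 0.92 [208. 142.] 560 [783.8  89.4 161.4  61.7 -19. ]
pliers 0.39 [128. 276.] 281 [415.9 311.9  55.9  34.3 -59.3]
staple_gun 0.74 [207. 140.] 507 [772.7  86.6 155.4  59.8 -17. ]
staple_gun 0.56 [396. 170.] 1532 [ 654.5 -402.   159.1  139.   -69.6]
glue_bottle 0.9 [103. 198.] 748 [615.7 358.4  97.7  58.2  62.2]
glue_bottle 0.69 [253. 195.] 7025 [607.2 -10.7 441.2 104.2  87.6]
stop_face 0.72 [181. 190.] 458 [ 6.248e+02  1.712e+02  5.550e+01  5.430e+01 -5.000e-01]
board [620.1  -9.6 467.  109.7  87.5]
```

View pics/jigcrop.png

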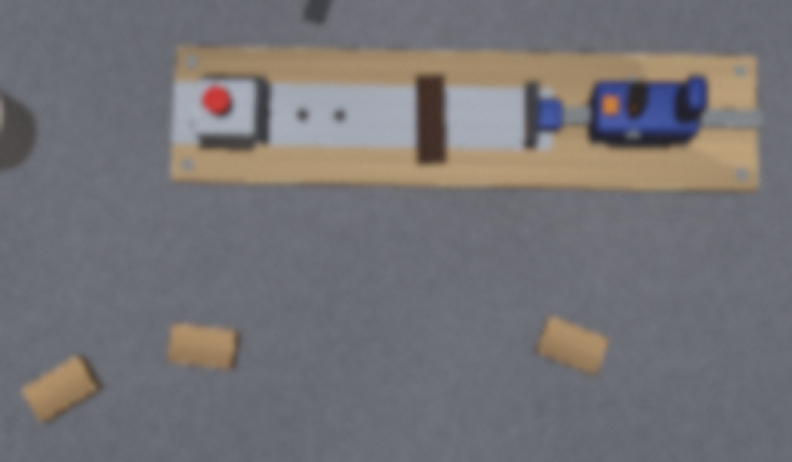

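drive_tool(steps=[[-0.8,0.7,0,-0.97],[-0.9,0.8,0,-0.97],[-1,0.8,0,0],[-1,0.8,0,0],[-1,0.8,0,0],[-1,0.8,0,0],[-1,0.8,0,0],[-1,0.8,0,0],[-1,1,0,0],[-1,1,0,0]], claw=1, squeeze=40)

```text
time_s: 3.15
eef_pos: [0.3929, 0.3195, 0.1986]
orientation: [[0.028, 1.0, 0.001], [1.0, -0.028, 0.005], [0.005, 0.001, -1.0]]
contact_force: [0.2, 0.9, 0.1]
gripper_width: 0.0855
```

drive_tool(steps=[[-0.9,0.8,0,0],[-0.9,0.9,0,0],[-0.9,0.9,0,0],[-0.8,1,0,0],[-0.6,1,0.2,0.1],[-0.3,1,0.3,0],[0,1,0.3,0],[0,1,0.4,0],[0,0.5,0,0],[0,0,0,0]])

```text
time_s: 4.4
eef_pos: [0.6423, 0.1703, 0.1632]
orientation: [[0.045, 0.999, 0.006], [0.999, -0.045, 0.007], [0.007, 0.005, -1.0]]
contact_force: [-1.0, 0.3, 0.0]
gripper_width: 0.0855
```

```bash
cat > c.py <<'E'
from h import *
import sys
s=manip.observe(); print(np.round(s['eef_pos'],4),s['time_s'])
p=manip.read_camera('wrist'); save(p,'w'+sys.argv[1])
for a in sys.argv[2:]:
    t,z=a.split(':'); z=float(z)
    for q in manip.cut_out(p,t)[:3]: print(t,round(float(q['score']),2),np.round(q['at']),q['mask'].sum(),maskrect(p,q['mask'],z),np.round(atz(p,q['at'],z)*1000,1))
E
python3 c.py 1 knob:.085 offcut:.031 block1:.03 stop_face:.05
```

```text
[0.6423 0.1703 0.1632] 4.4
knob 0.85 [270. 172.] 607 [626.3 180.7  21.4  20.2  -2.6] [624.7 181.1  85. ]
offcut 0.69 [ 94. 161.] 2448 [617.9  21.2  70.8  31.5   1. ] [618.   20.1  31. ]
offcut 0.29 [ 10. 166.] 1254 [620.3 -55.8  58.5  23.9 -14.5] [619.1 -58.5  31. ]
stop_face 0.89 [261. 158.] 3807 [622.7 174.9  56.9  56.5 -89.9] [619.4 174.7  50. ]
```

View pics/w1.png

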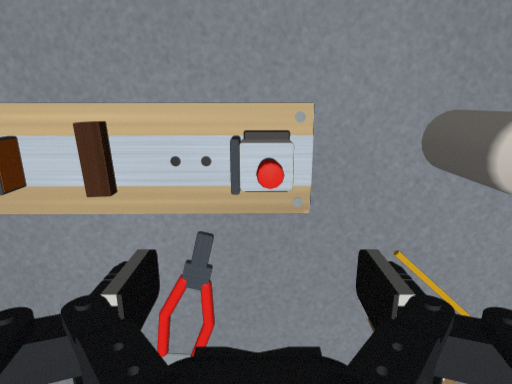

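drive_tool(steps=[[0.3,-0.5,0,0],[0,0,0.8,0],[0,0,0.9,0],[0,0,0.9,0],[0,0,0.8,0],[0,0,0,0]])

```text
time_s: 5.4
eef_pos: [0.6193, 0.1901, 0.0623]
orientation: [[0.037, 0.999, 0.004], [0.999, -0.037, 0.015], [0.015, 0.004, -1.0]]
contact_force: [-0.1, -0.4, -0.0]
gripper_width: 0.0854
```

```bash
python3 c.py 2 knob:.085 stop_face:.05; python3 - <<'E'
from h import *
p=manip.read_camera('wrist'); s=manip.observe(); print(np.round(s['eef_pos'],4)); print(proj(p,s['eef_pos']))
print([np.round(proj(p,s['eef_pos']+np.array([0,dy,0.019])),0) for dy in (-.04,0,.04)])
E
```

```text
[0.6193 0.1901 0.0623] 5.4
knob 0.79 [243. 258.] 1538 [624.4 181.   25.3  20.1  -2.4] [624.4 181.5  85. ]
stop_face 0.7 [236. 225.] 8301 [623.9 175.1  66.3  55.1  -2.5] [619.9 176.7  50. ]
[0.6231 0.1898 0.0656]
[258.33368688 232.14002419]
[array([180., 250.]), array([259., 246.]), array([338., 243.])]
```

View pics/w2.png

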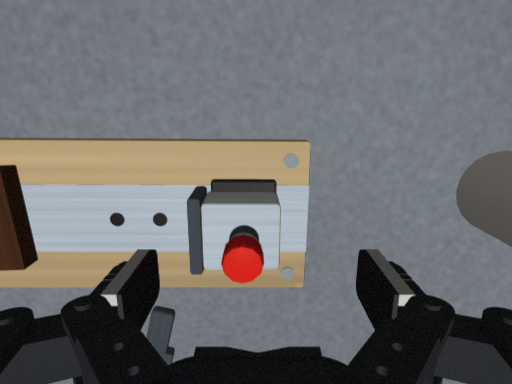

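drive_tool(steps=[[-0.3,0.1,0.2,0],[0,0,0,0],[0,0,0,0],[0,0,0,0]])

```text
time_s: 6.1
eef_pos: [0.6277, 0.1797, 0.0615]
orientation: [[0.039, 0.999, 0.015], [0.999, -0.039, 0.017], [0.018, 0.014, -1.0]]
contact_force: [0.5, -0.5, -0.4]
gripper_width: 0.0858
```

drive_tool(steps=[[0,0,0,0],[0,0,0,0],[0,0,0,0],[0,0,0,0],[0,0,0,0],[0,0,0,0]], claw=0, squeeze=50)

```text
time_s: 6.85
eef_pos: [0.6275, 0.1803, 0.0614]
orientation: [[0.038, 0.999, 0.015], [0.999, -0.039, 0.018], [0.018, 0.014, -1.0]]
contact_force: [-0.4, 0.3, 0.1]
gripper_width: -0.0006
```

```bash
python3 c.py 3 knob:.085 stop_face:.05; python3 - <<'E'
from h import *
p=manip.read_camera('scene'); im=p['image'][150:300,180:380]; p['image']=cv2.resize(im,None,fx=3,fy=3,interpolation=cv2.INTER_CUBIC); 
w=cv2.imread('pics/w3.png'); 
o=cv2.cvtColor(p['image'],cv2.COLOR_RGB2BGR); cv2.imwrite('pics/s3.png',np.vstack([o[:,:],])); cv2.imwrite('pics/s3.png',np.hstack([cv2.resize(o,(440,330)),cv2.resize(w,(360,270))[:].__class__((0,)) if 0 else cv2.copyMakeBorder(cv2.resize(w,(360,270)),0,60,0,0,0)]))
E
```

```text
[0.6275 0.1803 0.0614] 6.85
knob 0.64 [264. 231.] 568 [618.1 182.8  20.2  11.2  69.2] [617.5 182.7  85. ]
stop_face 0.71 [245. 207.] 7276 [621.6 175.   60.   55.   -2.6] [616.7 173.   50. ]
```

View pics/s3.png

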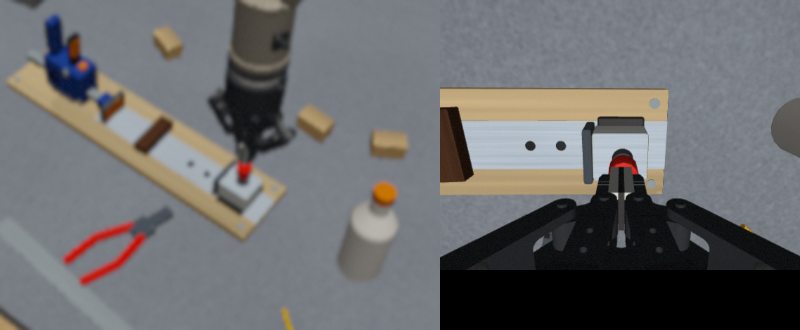

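```bash
python3 - <<'E'
from h import *
w=cv2.imread('pics/w3.png')[150:330,160:360]; 
p=manip.read_camera('scene'); s=manip.observe()
print(proj(p,s['eef_pos']),proj(p,[.627,.18,.085]),proj(p,[.627,.18,.067]),np.round(s['contact_force'],2),s['gripper_width'])
u,v=proj(p,[.627,.18,.08]).astype(int)
c=p['image'][v-25:v+25,u-25:u+25]; c=cv2.cvtColor(cv2.resize(c,(360,360),interpolation=cv2.INTER_CUBIC),cv2.COLOR_RGB2BGR)
print(u,v)
cv2.imwrite('pics/c4.png',np.hstack([cv2.resize(w,(400,360)),c]))
E
```

```text
[289.89420554 229.73278489] [290.61391865 224.86711527] [290.09064702 228.47514249] [ 0.23 -0.06  0.2 ] -0.00017903936483207878
290 225
```

View pics/c4.png

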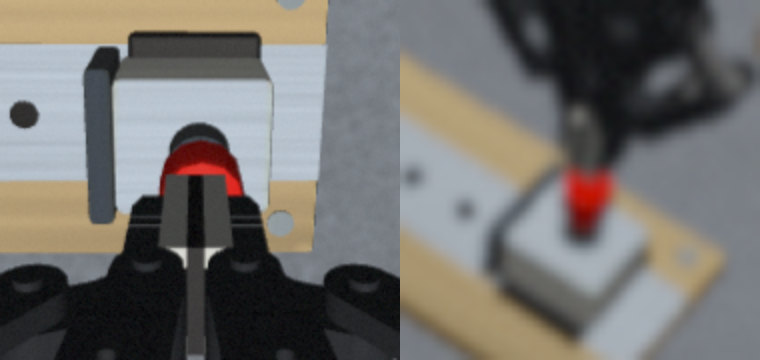

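drive_tool(steps=[[0,0,-0.3,0],[0,0,0,0],[0,0,0,0],[0,0,0,0]], claw=0.45)

```text
time_s: 7.6
eef_pos: [0.6277, 0.1801, 0.0714]
orientation: [[0.038, 0.999, 0.016], [0.999, -0.039, 0.018], [0.018, 0.015, -1.0]]
contact_force: [-0.6, 0.3, 0.2]
gripper_width: 0.0383
```

drive_tool(steps=[[0,0,0.25,0],[0,0,0.2,0],[0,0,0.2,0],[0,0,0.2,0],[0,0,0,0]])

```text
time_s: 8.22
eef_pos: [0.6271, 0.1804, 0.0429]
orientation: [[0.038, 0.999, 0.014], [0.999, -0.039, 0.017], [0.018, 0.013, -1.0]]
contact_force: [-0.4, -0.3, -0.4]
gripper_width: 0.0383
```

```bash
python3 c.py 5 knob:.085 ; python3 - <<'E'
from h import *
w=cv2.imread('pics/w5.png')[130:384,100:420]; s=manip.observe(); print(s['contact_force'],s['gripper_width'],s['eef_pos'])
p=manip.read_camera('scene')
c=p['image'][200:250,265:315]; c=cv2.cvtColor(cv2.resize(c,(360,360),interpolation=cv2.INTER_CUBIC),cv2.COLOR_RGB2BGR)
cv2.imwrite('pics/c5.png',np.hstack([cv2.resize(w,(440,360)),c]))
E
```

```text
[0.6271 0.1804 0.0429] 8.225
knob 0.58 [260. 261.] 2059 [624.2 180.5  26.4  20.3  10.1] [623.8 180.2  85. ]
knob 0.26 [159. 200.] 47559 [600.4 137.4 143.5  71.9  87.7] [594.2 139.6  85. ]
[-0.04102016  0.30304876 -0.14811123] 0.03884480271809025 [0.62767139 0.1805139  0.04361236]
```

View pics/c5.png

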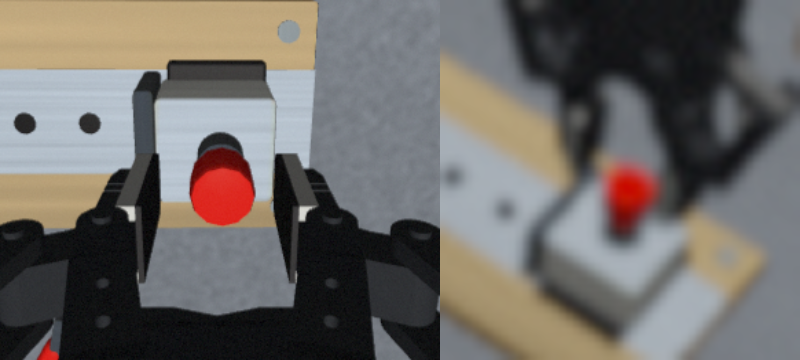

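The knob is now between the fingers, and there is no contact with the stop's top even though the TCP reads z 0.043. So the real tips sit higher than the reported TCP. Closing.

drive_tool(steps=[[0,0,0,0],[0,0,0,0],[0,0,0,0],[0,0,0,0],[0,0,0,0]], claw=0, squeeze=60)

```text
time_s: 9.0
eef_pos: [0.6282, 0.1812, 0.0448]
orientation: [[0.038, 0.999, 0.016], [0.999, -0.039, 0.019], [0.02, 0.015, -1.0]]
contact_force: [-0.7, 0.1, 0.4]
gripper_width: 0.0182
```

drive_tool(steps=[[0,0,-0.2,0],[0,0,-0.15,0],[0,0,0,0]])

```text
time_s: 9.38
eef_pos: [0.628, 0.1811, 0.0541]
orientation: [[0.038, 0.999, 0.017], [0.999, -0.039, 0.018], [0.019, 0.016, -1.0]]
contact_force: [1.8, 1.1, -7.5]
gripper_width: 0.0183
```

```bash
python3 c.py 6 knob:.085 ; python3 - <<'E'
from h import *
w=cv2.imread('pics/w6.png')[130:384,100:420]; s=manip.observe(); print(s['contact_force'],s['gripper_width'],s['eef_pos'])
p=manip.read_camera('scene')
c=p['image'][200:250,265:315]; c=cv2.cvtColor(cv2.resize(c,(360,360),interpolation=cv2.INTER_CUBIC),cv2.COLOR_RGB2BGR)
cv2.imwrite('pics/c6.png',np.hstack([cv2.resize(w,(440,360)),c]))
E
```

```text
[0.628  0.1811 0.0541] 9.375
knob 0.7 [258. 257.] 1892 [629.  179.9  27.8  18.8  -2.6] [628.2 179.9  85. ]
[ 2.52553963  0.95008335 -5.86431495] 0.018117964764987785 [0.62803216 0.18113077 0.05392847]
```

View pics/c6.png

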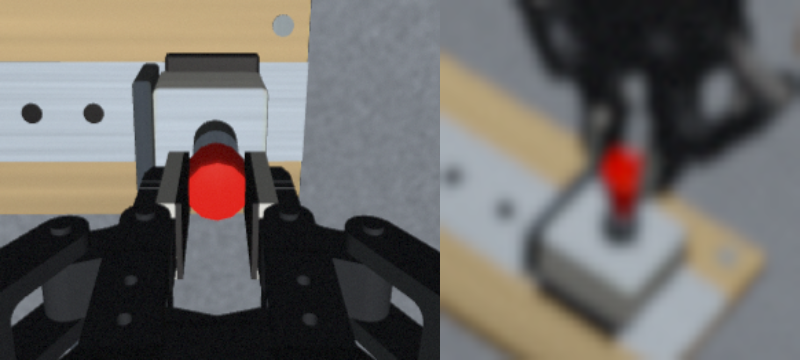

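drive_tool(steps=[[0,0,-0.04,0],[-0.4,0,-0.01,0],[-0.5,0,-0.01,0],[-0.5,0,-0.01,0],[-0.5,0,-0.01,0],[-0.4,0,-0.01,0],[0,0,0,0]])

```text
time_s: 10.4
eef_pos: [0.6249, 0.1103, 0.0549]
orientation: [[0.037, 0.999, 0.016], [0.999, -0.038, 0.022], [0.022, 0.015, -1.0]]
contact_force: [1.9, 0.2, -6.8]
gripper_width: 0.0185
```

drive_tool(steps=[[-0.4,0,-0.01,0],[-0.22,0,0,0],[0,0,0,0],[0,0,0,0]])

```text
time_s: 10.9
eef_pos: [0.6241, 0.0923, 0.0546]
orientation: [[0.036, 0.999, 0.016], [0.999, -0.036, 0.023], [0.023, 0.015, -1.0]]
contact_force: [2.8, 1.4, -6.8]
gripper_width: 0.0184
```

drive_tool(steps=[[-0.04,0,0,0],[0,0,0.1,0],[0,0,0.1,0],[0,0,0.1,0],[0,0,0.05,0],[0,0,0,0]])

```text
time_s: 11.65
eef_pos: [0.6241, 0.0921, 0.0448]
orientation: [[0.035, 0.999, 0.015], [0.999, -0.035, 0.023], [0.024, 0.014, -1.0]]
contact_force: [0.7, 1.4, -4.2]
gripper_width: 0.018
```

drive_tool(steps=[[0,0,0,0],[0,0,0,0],[0,0,0,0],[0,0,0,0]], claw=0.5)

```text
time_s: 12.15
eef_pos: [0.6249, 0.0909, 0.046]
orientation: [[0.036, 0.999, 0.017], [0.999, -0.036, 0.023], [0.023, 0.016, -1.0]]
contact_force: [0.9, 0.1, -1.1]
gripper_width: 0.0433
```

drive_tool(steps=[[0,0,-0.9,0],[0,0,-1,0],[0,0,-1,0],[0,0,-0.5,0],[0,0,0,0]], claw=1)

```text
time_s: 12.78
eef_pos: [0.6223, 0.088, 0.1499]
orientation: [[0.036, 0.999, 0.015], [0.999, -0.036, 0.022], [0.022, 0.014, -1.0]]
contact_force: [0.5, -0.8, -1.2]
gripper_width: 0.0857
```

```bash
python3 c.py 7 knob:.085 stop_face:.05 offcut:.031
```

```text
[0.6223 0.088  0.1499] 12.775
knob 0.76 [259. 197.] 673 [621.7  90.5  23.1  20.6  12.1] [621.5  90.2  85. ]
stop_face 0.76 [250. 179.] 4091 [618.5  84.7  58.2  55.5  -1.5] [615.6  83.1  50. ]
offcut 0.59 [176. 174.] 2335 [615.9  19.5  72.6  27.9  -0. ] [613.   17.1  31. ]
```

View pics/w7.png

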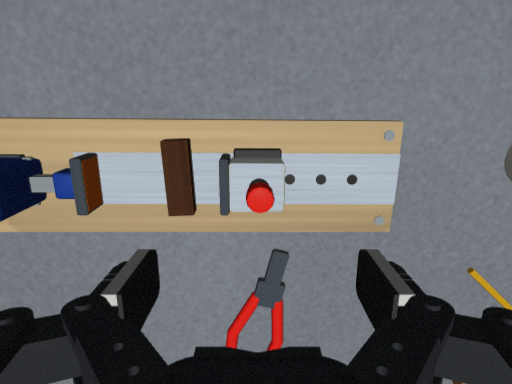

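drive_tool(steps=[[-0.8,0,0,0],[-0.8,-0.05,0,0],[-0.6,0,0,0],[-0.15,0,0,0],[0,0,0,0]], claw=0.45)

```text
time_s: 13.6
eef_pos: [0.6142, 0.0173, 0.1411]
orientation: [[0.033, 0.999, 0.002], [0.999, -0.033, 0.02], [0.02, 0.002, -1.0]]
contact_force: [-0.5, 0.2, -0.4]
gripper_width: 0.0383
```

```bash
python3 c.py 8 offcut:.031 jaw_face:.049; python3 - <<'E'
from h import *
p=manip.read_camera('scene'); s=manip.observe(); print(s['eef_pos'],s['orientation'])
h=cv2.cvtColor(p['image'],cv2.COLOR_RGB2HSV); m=(cv2.inRange(h,(0,150,80),(6,255,255))|cv2.inRange(h,(174,150,80),(180,255,255)))
u,v=proj(p,[.6235,.0905,.076]); u=int(u);v=int(v)
ys,xs=np.nonzero(m[v-15:v+15,u-15:u+15]); print(u,v,ys.mean()+v-15,xs.mean()+u-15,len(xs),ys.min()+v-15,ys.max()+v-15)
for z in (.085,.067,.093,.075): print(z,proj(p,[.6235,.0905,z]))
p=manip.read_camera('top')
for t,z in [('offcut',.031),('block1',.03)]:
  for q in manip.cut_out(p,t)[:4]: print(t,round(float(q['score']),2),np.round(q['at']),q['mask'].sum(),maskrect(p,q['mask'],z))
E
```

```text
[0.6142 0.0173 0.1411] 13.6
offcut 0.81 [255. 186.] 2117 [ 6.166e+02  1.770e+01  7.140e+01  2.380e+01 -1.000e-01] [615.4  16.4  31. ]
jaw_face 0.7 [158. 194.] 2247 [613.6 -76.   54.5  53.5  -4.2] [614.1 -63.9  49. ]
[0.6143845  0.01819285 0.14142008] [[ 0.03176554  0.99949068  0.0030546 ]
 [ 0.9992823  -0.03182172  0.02054917]
 [ 0.02063591  0.00239966 -0.99978418]]
266 212 212.03125 266.90625 32 209 216
0.085 [266.95902612 210.46107173]
0.067 [266.72617979 214.11670563]
0.093 [267.06426908 208.8087813 ]
0.075 [266.82899961 212.50245801]
block1 0.59 [173. 263.] 247 [444.1 197.8  52.8  32.1  82.2]
block1 0.49 [127. 276.] 260 [415.3 306.3  53.4  31.9 -59.3]
block1 0.16 [280. 197.] 281 [617.2 -83.3  50.   47.9  88.1]
```

drive_tool(steps=[[-0.1,0.1,0.7,0],[0,0,0.9,0],[0,0,0.9,0],[0,0,0.8,0],[0,0,0.5,0],[0,0,0.2,0],[0,0,0,0]])

```text
time_s: 14.82
eef_pos: [0.6207, 0.0196, 0.0201]
orientation: [[0.029, 1.0, 0.009], [0.999, -0.029, 0.022], [0.022, 0.008, -1.0]]
contact_force: [-0.6, -0.5, -0.6]
gripper_width: 0.0385
```

drive_tool(steps=[[-0.07,-0.12,0.2,0],[0,0,0.15,0],[0,0,0.15,0],[0,0,0,0]])

```text
time_s: 15.32
eef_pos: [0.6185, 0.0177, 0.0061]
orientation: [[0.029, 1.0, 0.012], [0.999, -0.029, 0.022], [0.022, 0.011, -1.0]]
contact_force: [-0.2, -1.0, 0.3]
gripper_width: 0.0381
```

```bash
python3 c.py 9 offcut:.031; python3 -c "
import cv2;cv2.imwrite('pics/c9.png',cv2.imread('pics/w9.png')[120:330,80:440])"
```

```text
[0.6185 0.0177 0.0061] 15.325
offcut 0.9 [261. 242.] 6655 [6.158e+02 1.750e+01 7.300e+01 2.390e+01 1.000e-01] [613.9  18.   31. ]
```

View pics/c9.png

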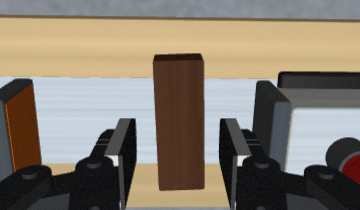

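drive_tool(steps=[[0,0,0.15,0],[0,0,0.15,0],[0,0,0.1,0],[0,0,0,0]])

```text
time_s: 15.92
eef_pos: [0.6192, 0.0181, -0.0063]
orientation: [[0.029, 0.999, 0.013], [0.999, -0.029, 0.022], [0.023, 0.012, -1.0]]
contact_force: [-0.5, -0.5, -0.6]
gripper_width: 0.0384
```

drive_tool(steps=[[0,0,0.1,0],[0,0,0.1,0],[0,0,0,0]])

```text
time_s: 16.3
eef_pos: [0.6193, 0.0182, -0.0127]
orientation: [[0.029, 0.999, 0.013], [0.999, -0.029, 0.022], [0.023, 0.013, -1.0]]
contact_force: [-0.7, 0.1, -0.0]
gripper_width: 0.0387
```

drive_tool(steps=[[0,0,0,0],[0,0,0,0],[0,0,0,0],[0,0,0,0]], claw=0, squeeze=60)

```text
time_s: 16.8
eef_pos: [0.6196, 0.0182, -0.0122]
orientation: [[0.029, 0.999, 0.014], [0.999, -0.029, 0.022], [0.023, 0.013, -1.0]]
contact_force: [0.4, -0.3, -0.6]
gripper_width: 0.0221
```

drive_tool(steps=[[0,0,-0.3,0],[0,0,-0.8,0],[0,0,-1,0],[0,0,-1,0],[0,0,-1,0],[0,0,-1,0],[0,-0.5,-0.9,0],[0,-0.8,-0.4,0],[0,-1,0,0],[0,-1,0,0]])

```text
time_s: 18.05
eef_pos: [0.5178, 0.0157, 0.1901]
orientation: [[0.031, 0.999, 0.02], [0.999, -0.031, 0.023], [0.023, 0.019, -1.0]]
contact_force: [-0.2, 0.5, 0.3]
gripper_width: 0.022
```

drive_tool(steps=[[-0.6,-1,0,0],[-0.9,-0.8,0,0],[-1,-0.3,0,0],[-1,0,0,0],[-1,0,0,0],[-1,0,0,0],[-1,0,0,0],[-1,0,0,0],[-1,0,0,0],[-1,0,0,0]])

```text
time_s: 19.3
eef_pos: [0.442, -0.2738, 0.1875]
orientation: [[0.027, 0.999, 0.031], [0.999, -0.027, 0.028], [0.029, 0.03, -0.999]]
contact_force: [-0.5, 0.6, -0.1]
gripper_width: 0.0221
```

drive_tool(steps=[[-1,0,0,0],[-1,0,0,0],[-1,0,0,0],[-0.8,0,0,0],[-0.2,0,0,0],[0,0,0,0]])

```text
time_s: 20.05
eef_pos: [0.4373, -0.3993, 0.187]
orientation: [[0.03, 0.999, 0.034], [0.999, -0.031, 0.028], [0.029, 0.033, -0.999]]
contact_force: [0.2, 0.6, 0.3]
gripper_width: 0.022
```

```bash
python3 c.py 10 scrap_box:.055 offcut:.25; python3 - <<'E'
from h import *
p=manip.read_camera('top'); print(np.round(manip.observe()['eef_pos'],4))
for q in manip.cut_out(p,'scrap_box')[:2]: print(q['score'],np.round(q['at']),maskrect(p,q['mask'],.055))
E
```

```text
[ 0.4373 -0.3993  0.187 ] 20.05
scrap_box 0.77 [247. 156.] 12319 [ 437.5 -401.9  130.9  109.9    5.4] [ 418.5 -405.    55. ]
scrap_box 0.5 [462. 287.] 8638 [ 568.2 -167.2  209.1   98.6   56.1] [ 569.5 -180.2   55. ]
offcut 0.8 [258. 255.] 8046 [ 422.2 -401.3   62.7   20.1   -1.2] [ 419.1 -401.3  250. ]
[ 0.4379 -0.3985  0.1869]
0.92 [400. 258.] [ 441.3 -393.5  129.6  124.4    6.2]
```

View pics/w10.png

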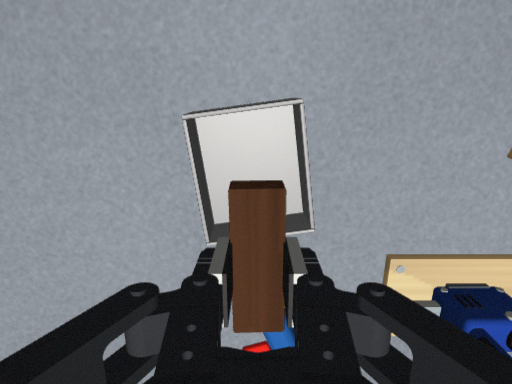

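drive_tool(steps=[[-0.27,-0.1,0.5,0],[0,0,0.9,0],[0,0,1,0],[0,0,1,0],[0,0,1,0],[0,0,0.9,0],[0,0,0.6,0],[0,0,0.2,0],[0,0,0,0]])

```text
time_s: 21.42
eef_pos: [0.4385, -0.4011, -0.0076]
orientation: [[0.027, 0.999, 0.031], [0.999, -0.028, 0.029], [0.03, 0.03, -0.999]]
contact_force: [-0.6, -0.8, 0.5]
gripper_width: 0.0221
```

drive_tool(steps=[[0,0,0,0],[0,0,0,0],[0,0,0,0]], claw=0.55)

```text
time_s: 21.8
eef_pos: [0.44, -0.4028, -0.0051]
orientation: [[0.027, 0.999, 0.035], [0.999, -0.028, 0.026], [0.027, 0.034, -0.999]]
contact_force: [0.3, -0.6, 0.4]
gripper_width: 0.0465
```

drive_tool(steps=[[0,0,-0.5,0],[0,0,-1,0],[0,0,-1,0],[0,0,-1,0],[0,0,-1,0],[0.3,0,-0.8,0],[0.8,0,0,0],[1,0,0,0],[1,0,0,0],[1,0,0,0]], claw=1)

```text
time_s: 23.05
eef_pos: [0.4378, -0.2876, 0.174]
orientation: [[0.037, 0.998, 0.047], [0.999, -0.038, 0.017], [0.019, 0.047, -0.999]]
contact_force: [0.2, 0.1, -0.1]
gripper_width: 0.0855
```

drive_tool(steps=[[1,0,0,0],[1,0,0,0],[1,0,0,0],[1,0,0,0],[0.8,0,0,0],[0.5,0,0,0],[0,0,0,0],[0,0,0,0]])

```text
time_s: 24.05
eef_pos: [0.4441, -0.125, 0.1854]
orientation: [[0.039, 0.997, 0.06], [0.999, -0.04, 0.019], [0.021, 0.059, -0.998]]
contact_force: [0.5, -0.2, 0.9]
gripper_width: 0.0855
```

```bash
python3 c.py 11 block1:.03; python3 - <<'E'
from h import *
p=manip.read_camera('top')
for t,z in [('block1',.03),('offcut',.03)]:
  for q in manip.cut_out(p,t)[:4]: print(t,round(float(q['score']),2),np.round(q['at']),q['mask'].sum(),maskrect(p,q['mask'],z))
E
```

```text
[ 0.4441 -0.125   0.1854] 24.05
block1 0.71 [288. 150.] 1621 [433.2 -89.4  51.9  32.6  67.3] [430.1 -91.1  30. ]
block1 0.5 [291. 309.] 2084 [621.2 -79.3  73.9  53.1  -1.1] [619.2 -89.   30. ]
block1 0.35 [250. 341.] 203 [ 665.  -140.2   28.6   15.2    5.3] [ 663.1 -139.1   30. ]
block1 0.56 [174. 264.] 247 [445.  198.1  53.3  29.9  82.2]
block1 0.51 [282. 267.] 85 [431.2 -85.7  50.2  17.5  66.7]
offcut 0.78 [405. 260.] 331 [ 439.5 -399.1   72.1   30.7    1.2]
```

drive_tool(steps=[[0.5,-0.4,0,0],[0.55,-0.35,0,0],[0,0,0,0.8],[0,0,0.3,0.9],[0,0,0.6,0.9],[0,0,0.8,0.8],[0,0,0.8,0],[0,0,0.6,0],[0,0,0.3,0],[0,0,0,0]])

```text
time_s: 25.55
eef_pos: [0.4291, -0.0932, 0.0795]
orientation: [[0.401, 0.914, 0.06], [0.915, -0.403, 0.017], [0.039, 0.048, -0.998]]
contact_force: [-0.2, -0.3, -1.0]
gripper_width: 0.0851
```

```bash
python3 c.py 12 block1:.03
```

```text
[ 0.4291 -0.0932  0.0795] 25.55
block1 0.64 [264. 198.] 3438 [431.8 -87.   50.2  36.9  67. ] [428.3 -87.2  30. ]
```

drive_tool(steps=[[0.1,-0.04,0.4,0],[0,0,0.7,0],[0,0,0.7,0],[0,0,0.7,0],[0,0,0.5,0],[0,0,0.2,0],[0,0,0,0]])

```text
time_s: 26.52
eef_pos: [0.4398, -0.0866, -0.0176]
orientation: [[0.399, 0.914, 0.069], [0.916, -0.401, 0.018], [0.044, 0.055, -0.997]]
contact_force: [0.1, -0.9, 0.3]
gripper_width: 0.0852
```

drive_tool(steps=[[0,0,0,0],[0,0,0,0],[0,0,0,0],[0,0,0,0]], claw=0, squeeze=60)

```text
time_s: 27.02
eef_pos: [0.4417, -0.0868, -0.0156]
orientation: [[0.399, 0.914, 0.073], [0.916, -0.401, 0.019], [0.046, 0.059, -0.997]]
contact_force: [-1.0, -0.4, 0.2]
gripper_width: 0.0481
```

drive_tool(steps=[[0,0,-0.3,0],[0,0,-0.6,0],[0,0,-0.8,0],[0,0,-0.8,0],[0,0,-0.8,0],[0,0,-0.4,0.5],[0,0,0,1],[0,0,0,1],[0,0,0,1],[0,0,0,1]])

```text
time_s: 28.28
eef_pos: [0.4328, -0.0897, 0.1033]
orientation: [[0.781, 0.619, 0.077], [0.62, -0.784, 0.02], [0.073, 0.032, -0.997]]
contact_force: [-0.2, -0.3, -0.3]
gripper_width: 0.0483
```

drive_tool(steps=[[0,0,0,1],[0,0,0,1],[0,0,0,1],[0,0,0,1],[0,0,0,1],[0,0,0,1],[0,0,0,0],[0,0,0,0]])

```text
time_s: 29.28
eef_pos: [0.4315, -0.0904, 0.1063]
orientation: [[0.997, 0.021, 0.08], [0.019, -1.0, 0.021], [0.08, -0.02, -0.997]]
contact_force: [-0.3, -0.1, -1.1]
gripper_width: 0.0485
```

```bash
python3 - <<'E'
from h import *
s=manip.observe()
for k in ['qpos','joint_velocities','effort','eef_pos','ft_torque']: print(k,np.round(s[k],4))
print(np.round(s['orientation'],4))
E
```

```text
qpos [-0.497   0.0916  0.672   2.1886 -0.1268  0.8101  0.2752]
joint_velocities [ 0.0009 -0.0062 -0.0025 -0.0018  0.0041  0.0027  0.0007]
effort [-3.70000e-02 -2.00863e+01  1.47690e+00 -2.13974e+01 -1.15100e-01
 -2.98900e-01 -1.14000e-02]
eef_pos [ 0.4315 -0.0904  0.1063]
ft_torque [-0.033   0.0932 -0.0142]
[[ 0.9966  0.021   0.0797]
 [ 0.0193 -0.9996  0.0215]
 [ 0.0801 -0.0199 -0.9966]]
```

drive_tool(steps=[[0.7,-0.4,0,0.3],[1,-0.7,0,0.3],[1,-0.7,0.1,0],[1,-0.7,0.1,0],[1,-0.7,0.1,0],[1,-0.5,0.1,0],[0.7,-0.3,0.1,0],[0,0,0,0]])

```text
time_s: 30.28
eef_pos: [0.6326, 0.0284, 0.109]
orientation: [[0.996, -0.034, 0.079], [-0.036, -0.999, 0.023], [0.078, -0.026, -0.997]]
contact_force: [0.3, -0.3, 0.0]
gripper_width: 0.0486
```

```bash
python3 c.py 13 block1:.1 stop_face:.049 knob:.085; python3 - <<'E'
from h import *
w=cv2.imread('pics/w13.png'); s=manip.observe(); p=manip.read_camera('wrist')
print(np.round(s['orientation'],3).tolist())
for X in [(.623,.0565,.049),(.621,-.0093,.015),(.623,.0385,.015),(.648,.0385,.015),(.598,.0385,.015)]:
    u=proj(p,X); cv2.circle(w,tuple(int(i) for i in u),3,(0,255,0),-1); print(X,u)
cv2.imwrite('pics/c13.png',w)
E
```

```text
[0.6326 0.0284 0.109 ] 30.275
block1 0.81 [255. 247.] 9463 [631.9   8.6  70.7  55.7  -2.6] [630.2  13.3 100. ]
block1 0.31 [238. 114.] 1051 [624.3  90.8  19.1  19.  -47.3] [624.   91.1 100. ]
stop_face 0.6 [236. 119.] 6113 [623.6  84.8  55.6  53.6  87.3] [623.9  87.4  49. ]
knob 0.95 [239. 114.] 1059 [624.6  90.8  20.6  20.5 -47.3] [625.  91.  85.]
knob 0.37 [258. 251.] 9506 [632.9   1.5  76.3  60.   -2. ] [633.    4.3  85. ]
[[0.996, -0.038, 0.078], [-0.04, -0.999, 0.023], [0.077, -0.026, -0.997]]
(0.623, 0.0565, 0.049) [240.04404483 160.68507803]
(0.621, -0.0093, 0.015) [240.68446258 231.38035218]
(0.623, 0.0385, 0.015) [240.11759204 176.66169776]
(0.648, 0.0385, 0.015) [270.21082904 175.07020218]
(0.598, 0.0385, 0.015) [209.67081755 178.27189033]
```

View pics/c13.png

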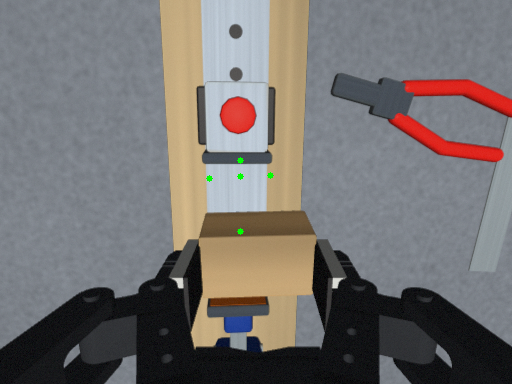

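```bash
python3 - <<'E'
from h import *
p=manip.read_camera('wrist'); s=manip.observe(); print(np.round(s['eef_pos'],4))
for z in (.13,.14,.15,.155,.16): print(z,[np.round(atz(p,q,z)*1000,1)[:2].tolist() for q in [(258,267),(200,238),(314,238),(199,296),(314,293)]])
E
```

```text
[0.6308 0.0265 0.1096]
0.13 [[627.9, 12.9], [599.9, 30.7], [657.0, 26.7], [596.8, -1.0], [657.1, -4.4]]
0.14 [[627.3, 17.8], [601.1, 34.5], [654.5, 30.8], [598.2, 4.8], [654.6, 1.6]]
0.15 [[626.7, 22.8], [602.3, 38.2], [652.1, 34.8], [599.6, 10.6], [652.1, 7.7]]
0.155 [[626.4, 25.2], [602.9, 40.1], [650.8, 36.8], [600.3, 13.5], [650.9, 10.7]]
0.16 [[626.2, 27.7], [603.5, 42.0], [649.6, 38.8], [601.0, 16.4], [649.7, 13.7]]
```

drive_tool(steps=[[-0.45,-0.38,0,0],[0,0,0.7,0],[0,0,0.9,0],[0,0,0.8,0],[0,0,0.6,0],[0,0,0.2,0]])

```text
time_s: 31.32
eef_pos: [0.6222, 0.0403, 0.0221]
orientation: [[0.996, -0.039, 0.081], [-0.041, -0.999, 0.028], [0.079, -0.031, -0.996]]
contact_force: [-13.1, -1.2, 37.8]
gripper_width: 0.0485
```

```bash
python3 - <<'E'
from h import *
p=manip.read_camera('wrist'); s=manip.observe(); print(np.round(s['eef_pos'],4),np.round(s['contact_force'],1),s['gripper_width']); print(np.round(s['orientation'],3).tolist())
w=cv2.cvtColor(p['image'],cv2.COLOR_RGB2BGR)
for z in (.045,.06):
  for X in [(.623,.0565,.049),(.6465,.0535,z),(.5965,.0535,z),(.5965,.0235,z),(.6465,.0235,z)]:
    cv2.circle(w,tuple(int(i) for i in proj(p,X)),3,(0,255,0) if z<.05 else (255,0,255),-1)
cv2.imwrite('pics/c14.png',w)
E
```

```text
[0.6222 0.0404 0.0223] [-10.4  -2.6  28.6] 0.04848289561727187
[[0.996, -0.039, 0.081], [-0.041, -0.999, 0.028], [0.08, -0.031, -0.996]]
```

View pics/c14.png

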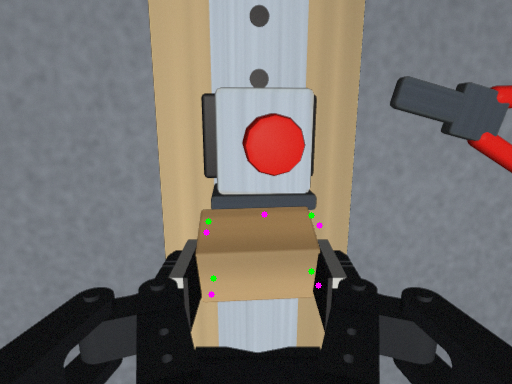

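The arm hit something at TCP z 0.022: the gripper body or camera reaches the knob, with the block still 19 mm above the strip. I'll lift, set this block down farther from the stop and slide it up later with the next block.

drive_tool(steps=[[0,0,-0.5,0],[0,0.55,0,0],[0,0.1,0.4,0],[0,0,0.2,0]])

```text
time_s: 31.88
eef_pos: [0.6198, 0.0211, 0.0189]
orientation: [[0.996, -0.038, 0.081], [-0.041, -0.999, 0.03], [0.08, -0.033, -0.996]]
contact_force: [-0.6, -0.8, -0.9]
gripper_width: 0.0485
```

drive_tool(steps=[[0.15,0,0.1,0],[0,0,0.17,0],[0,0,0.15,0],[0,0,0.1,0]])

```text
time_s: 32.38
eef_pos: [0.6246, 0.0222, 0.0]
orientation: [[0.996, -0.037, 0.077], [-0.04, -0.999, 0.029], [0.076, -0.032, -0.997]]
contact_force: [-1.0, -0.5, -0.6]
gripper_width: 0.0483
```

drive_tool(steps=[[0,0,0.1,0],[0,0,0.07,0]])

```text
time_s: 32.62
eef_pos: [0.6249, 0.0225, -0.0028]
orientation: [[0.996, -0.037, 0.076], [-0.04, -0.999, 0.031], [0.074, -0.034, -0.997]]
contact_force: [-7.8, 0.4, 23.1]
gripper_width: 0.0484
```

drive_tool(steps=[[0,0,-0.05,0],[0,0,0,0],[0,0,0,0]], claw=1)

```text
time_s: 33.0
eef_pos: [0.6255, 0.0226, -0.0006]
orientation: [[0.996, -0.037, 0.077], [-0.04, -0.999, 0.032], [0.076, -0.035, -0.997]]
contact_force: [0.0, -0.2, 0.4]
gripper_width: 0.0854
```

drive_tool(steps=[[0,0,-0.7,0],[0,0,-1,0],[0,0,-1,0],[0,0,-1,0],[0,0,-0.8,0]])

```text
time_s: 33.62
eef_pos: [0.6138, 0.0175, 0.1409]
orientation: [[0.996, -0.038, 0.076], [-0.041, -0.999, 0.031], [0.075, -0.034, -0.997]]
contact_force: [0.0, -0.6, -0.6]
gripper_width: 0.0858
```

```bash
cat > d.py <<'E'
from h import *
import sys
s=manip.observe(); print(np.round(s['eef_pos'],4),np.round(s['orientation'],3).tolist(),np.round(s['contact_force'],1))
for n in ['wrist','top']:
  p=manip.read_camera(n); save(p,n[0]+'_'+sys.argv[1])
  for q in manip.cut_out(p,'block1')[:5]: print(n,round(float(q['score']),2),np.round(q['at']),q['mask'].sum(),'z.045',maskrect(p,q['mask'],.045),'z.03',maskrect(p,q['mask'],.03))
  if n=='wrist':
    for q in manip.cut_out(p,'stop_face')[:1]+manip.cut_out(p,'jaw_face')[:1]+manip.cut_out(p,'knob')[:1]: print('stop/jaw/knob',round(float(q['score']),2),maskrect(p,q['mask'],.049))
E
python3 d.py 15
```

```text
[0.6138 0.0175 0.1409] [[0.996, -0.038, 0.076], [-0.041, -0.999, 0.031], [0.075, -0.034, -0.997]] [ 0.  -0.6 -0.6]
wrist 0.86 [256. 170.] 2271 z.045 [621.6  31.6  49.6  32.8  -1.2] z.03 [622.7  29.   52.3  34.6  -1.2]
wrist 0.75 [33.  1.] 142 z.045 [462.7 163.1  24.4   3.2  -1. ] z.03 [455.  167.7  25.7   3.4  -1. ]
stop/jaw/knob 0.68 [622.2  86.1  55.4  54.2  86.8]
stop/jaw/knob 0.74 [617.3 -72.1  58.1  49.1  87.5]
stop/jaw/knob 0.89 [627.4  93.7  24.3  24.3 -46.3]
top 0.66 [174. 265.] 249 z.045 [445.2 196.1  53.9  29.6  82.8] z.03 [445.6 198.4  54.5  30.   82.8]
top 0.65 [129. 276.] 261 z.045 [414.7 303.   53.4  31.3 -60.3] z.03 [414.8 306.6  54.1  31.7 -60.3]
top 0.33 [207. 135.] 563 z.045 [776.8  86.9 159.3  63.3 -19. ] z.03 [781.1  87.9 161.3  64.1 -19. ]
```

drive_tool(steps=[[-0.6,-0.5,-0.1,0],[-1,-0.9,-0.1,0],[-1,-0.9,-0.1,0],[-1,-0.9,0,0],[-1,-0.9,0,0],[-1,-0.9,0,0],[-0.6,-0.5,0,0],[0,0,0,-1],[0,0,0,-1],[0,0,0,-1]])

```text
time_s: 35.22
eef_pos: [0.4201, 0.1928, 0.1285]
orientation: [[0.957, 0.283, 0.056], [0.282, -0.959, 0.019], [0.059, -0.002, -0.998]]
contact_force: [-0.2, -0.1, -0.5]
gripper_width: 0.0854
```

drive_tool(steps=[[0,0,0,-1],[0,0,0,-1],[0,0,0,-1],[0,0,0,-1],[0,0,0,-1],[0,0,0.2,-1],[0,0,0.4,-1],[0,0,0.5,-1],[0,0,0.5,-1],[0,0,0.3,-1]])

```text
time_s: 36.48
eef_pos: [0.4169, 0.1896, 0.0618]
orientation: [[0.199, 0.979, 0.042], [0.98, -0.2, 0.007], [0.015, 0.04, -0.999]]
contact_force: [0.4, 0.4, -0.7]
gripper_width: 0.0852
```

```bash
python3 d.py 16
```

```text
[0.4169 0.1896 0.0618] [[0.199, 0.979, 0.042], [0.98, -0.2, 0.007], [0.015, 0.04, -0.999]] [ 0.4  0.4 -0.7]
wrist 0.9 [434. 162.] 5172 z.045 [403.8 297.2  49.3  38.8 -59.7] z.03 [408.7 304.9  53.2  41.9 -59.7]
wrist 0.69 [283. 234.] 3999 z.045 [430.2 201.2  46.5  37.6  81.3] z.03 [437.2 201.1  50.2  40.6  81.3]
top 0.62 [234. 193.] 254 z.045 [623.1  29.2  52.6  33.8  -1.4] z.03 [625.7  29.5  53.3  34.2  -1.4]
top 0.54 [178. 263.] 155 z.045 [452.5 191.2  58.2  27.2  57.6] z.03 [453.  193.4  58.9  27.6  57.6]
top 0.29 [409. 258.] 2264 z.045 [ 441.5 -399.3  131.9  128.2    5.5] z.03 [ 441.8 -404.1  133.4  129.7    5.5]
```

drive_tool(steps=[[0.45,0.7,0,-0.45],[0.03,0,0.5,0],[0,0,0.7,0],[0,0,0.7,0],[0,0,0.5,0],[0,0,0.2,0]])

```text
time_s: 37.58
eef_pos: [0.4423, 0.2006, -0.0165]
orientation: [[0.161, 0.986, 0.042], [0.987, -0.161, 0.009], [0.016, 0.04, -0.999]]
contact_force: [0.7, 0.5, 0.3]
gripper_width: 0.0852
```

drive_tool(steps=[[0,0,0,0],[0,0,0,0],[0,0,0,0],[0,0,0,0]], claw=0)

```text
time_s: 38.08
eef_pos: [0.4431, 0.2011, -0.0153]
orientation: [[0.162, 0.986, 0.044], [0.987, -0.162, 0.01], [0.017, 0.042, -0.999]]
contact_force: [0.2, 0.2, -0.4]
gripper_width: 0.0481
```

drive_tool(steps=[[0,0,-0.3,0],[0,0,-0.8,0],[0,0,-0.9,0],[0,0,-0.9,0],[0,0,-0.7,0.5],[0,0,-0.3,1],[0,0,0,1],[0,0,0,1],[0,0,0,1],[0,0,0,1]])

```text
time_s: 39.33
eef_pos: [0.4382, 0.1998, 0.1115]
orientation: [[0.687, 0.725, 0.049], [0.725, -0.689, 0.015], [0.045, 0.025, -0.999]]
contact_force: [0.4, 0.1, 0.6]
gripper_width: 0.0484
```

drive_tool(steps=[[0,0,0,1],[0,0,0,1],[0,0,0,1],[0,0,0,1],[0,0,0,1],[0,0,0,1],[0,0,0,1],[0,0,0,1],[0.5,0.3,0,0.4],[1,0.9,0,0]])

```text
time_s: 40.58
eef_pos: [0.4797, 0.161, 0.118]
orientation: [[0.994, -0.092, 0.051], [-0.093, -0.995, 0.022], [0.048, -0.027, -0.998]]
contact_force: [0.1, 0.4, -0.8]
gripper_width: 0.0483
```

drive_tool(steps=[[0.9,0.9,0,-0.48],[0.9,0.95,0,0],[0.9,0.95,0,0],[0.9,0.95,0,0],[0.9,0.95,0,0],[0.5,0.6,0,0],[0,0,0,0]])

```text
time_s: 41.45
eef_pos: [0.633, -0.023, 0.1252]
orientation: [[0.997, -0.044, 0.059], [-0.045, -0.999, 0.017], [0.058, -0.02, -0.998]]
contact_force: [0.0, -0.1, -0.9]
gripper_width: 0.048
```

```bash
cat > e.py <<'E'
from h import *
import sys
s=manip.observe(); t=s['eef_pos']; print(np.round(t,4),np.round(s['orientation'],3).tolist(),np.round(s['contact_force'],1))
p=manip.read_camera('wrist'); save(p,'w'+sys.argv[1])
for q in manip.cut_out(p,'block1')[:4]: print(round(float(q['score']),2),np.round(q['at']),q['mask'].sum(),'placed',maskrect(p,q['mask'],.045),'held',maskrect(p,q['mask'],t[2]+.042))
for n in ('stop_face','jaw_face'):
  for q in manip.cut_out(p,n)[:1]: print(n,maskrect(p,q['mask'],.049))
E
python3 e.py 17
```

```text
[ 0.633  -0.023   0.1252] [[0.997, -0.044, 0.059], [-0.045, -0.999, 0.017], [0.058, -0.02, -0.998]] [ 0.  -0.1 -0.9]
0.85 [236. 123.] 2661 placed [621.4  29.5  50.3  30.1  -1.4] held [623.   35.3  26.3  15.8  -1.4]
0.84 [258. 261.] 9317 placed [635.3 -83.6  96.3  78.5  -3.5] held [630.3 -23.9  50.4  41.1  -3.5]
stop_face [624.6  85.   56.8  54.5  87.6]
```

drive_tool(steps=[[-0.55,-0.4,0.3,0],[0,0,0.9,0],[0,0,0.9,0],[0,0,0.9,0],[0,0,0.6,0],[0,0,0.25,0]])

```text
time_s: 42.4
eef_pos: [0.6267, 0.0003, 0.0189]
orientation: [[0.997, -0.028, 0.07], [-0.03, -0.999, 0.024], [0.07, -0.026, -0.997]]
contact_force: [1.9, -1.1, -0.1]
gripper_width: 0.0486
```

drive_tool(steps=[[-0.12,0.28,0,0],[0,0,0.25,0],[0,0,0.15,0],[0,0,0.1,0]])

```text
time_s: 42.9
eef_pos: [0.6231, -0.0044, 0.0028]
orientation: [[0.997, -0.024, 0.07], [-0.026, -0.999, 0.027], [0.069, -0.028, -0.997]]
contact_force: [0.1, -0.0, 0.1]
gripper_width: 0.0485
```

drive_tool(steps=[[0,0,0.08,0],[0,-0.15,0,0],[0,-0.2,0,0],[0,0,0.08,0]])

```text
time_s: 43.4
eef_pos: [0.6234, 0.0086, -0.0023]
orientation: [[0.997, -0.023, 0.068], [-0.025, -0.999, 0.028], [0.068, -0.03, -0.997]]
contact_force: [-4.5, 2.6, 15.7]
gripper_width: 0.0482
```

drive_tool(steps=[[0,0,0,0],[0,0,0,0]], claw=1)

```text
time_s: 43.65
eef_pos: [0.6239, 0.0089, -0.002]
orientation: [[0.997, -0.022, 0.069], [-0.024, -0.999, 0.028], [0.069, -0.03, -0.997]]
contact_force: [0.7, 0.5, -0.1]
gripper_width: 0.082
```

drive_tool(steps=[[0,0,-0.6,0],[0,0,-1,0],[0,0,-1,0],[0,0,-1,0],[0,0,-0.8,0]])

```text
time_s: 44.28
eef_pos: [0.6135, 0.0033, 0.1362]
orientation: [[0.997, -0.025, 0.068], [-0.027, -0.999, 0.027], [0.068, -0.029, -0.997]]
contact_force: [0.0, 0.1, -0.4]
gripper_width: 0.0855
```

```bash
python3 e.py 18; python3 d.py 19 | tail -4
```

```text
[0.6135 0.0033 0.1362] [[0.997, -0.025, 0.068], [-0.027, -0.999, 0.027], [0.068, -0.029, -0.997]] [ 0.   0.1 -0.4]
0.9 [259. 146.] 2384 placed [ 6.213e+02  3.800e+01  4.960e+01  3.200e+01 -2.000e-01] held [ 6.119e+02  5.200e+01  2.490e+01  1.610e+01 -1.000e-01]
stop_face [622.4  85.9  56.   54.6  88.4]
jaw_face [617.2 -73.   57.3  49.4  86.9]
stop/jaw/knob 0.86 [621.9  86.   55.8  55.   86.7]
stop/jaw/knob 0.28 [616.9 -72.1  58.   49.2  86.9]
stop/jaw/knob 0.63 [627.2  95.7  24.6  23.3  89.5]
top 0.84 [128. 277.] 278 z.045 [416.6 303.6  53.7  33.7 -59.3] z.03 [416.6 307.2  54.4  34.1 -59.3]
```

View pics/w18.png

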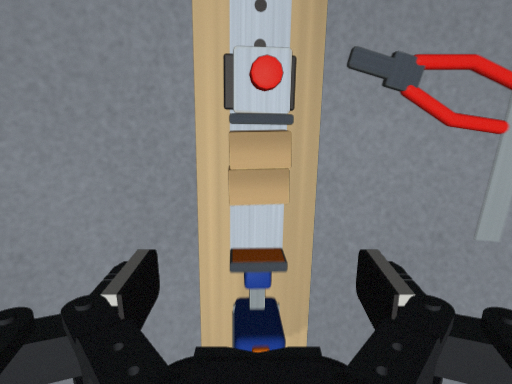

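drive_tool(steps=[[-0.6,-0.7,-0.1,0],[-0.75,-1,-0.1,0],[-0.75,-1,0,0],[-0.75,-1,0,0],[-0.75,-1,0,0],[-0.75,-1,0,0],[-0.75,-1,0,0],[-0.75,-1,0,0],[-0.75,-1,0,0],[-0.5,-0.8,0,0]])

```text
time_s: 46.08
eef_pos: [0.402, 0.2994, 0.13]
orientation: [[0.997, -0.032, 0.064], [-0.033, -0.999, 0.022], [0.063, -0.024, -0.998]]
contact_force: [0.9, -0.5, 0.3]
gripper_width: 0.0859
```

drive_tool(steps=[[0,0,0,0.9],[0,0,0,1],[0,0,0,1],[0,0,0,1],[0,0,0,1],[0,0,0.2,1],[0,0,0.4,1],[0,0,0.5,1],[0,0,0.5,1],[0,0,0.3,0.9]])

```text
time_s: 47.32
eef_pos: [0.4037, 0.3032, 0.07]
orientation: [[0.464, -0.884, 0.063], [-0.886, -0.464, 0.021], [0.011, -0.065, -0.998]]
contact_force: [-0.2, 0.3, 0.3]
gripper_width: 0.0852
```

```bash
python3 d.py 20
```

```text
[0.4037 0.3032 0.07  ] [[0.464, -0.884, 0.063], [-0.886, -0.464, 0.021], [0.011, -0.065, -0.998]] [-0.2  0.3  0.3]
wrist 0.69 [253. 187.] 3561 z.045 [418.2 312.7  46.4  31.3 -61.1] z.03 [415.7 311.4  49.8  33.6 -61.1]
top 0.65 [233. 192.] 191 z.045 [623.4  38.3  47.4  26.   -1.3] z.03 [625.9  38.7  48.   26.3  -1.3]
top 0.62 [246. 194.] 232 z.045 [619.9   5.9  52.7  28.5  -1.4] z.03 [622.4   6.   53.3  28.8  -1.4]
top 0.17 [210. 189.] 41 z.045 [632.7  92.6  15.8  15.7  -1.5] z.03 [635.3  93.7  16.   15.9  -1.5]
```

drive_tool(steps=[[-0.07,-0.29,0.2,0.1],[0,0,0.7,0],[0,0,0.7,0],[0,0,0.7,0],[0,0,0.4,0],[0,0,0.2,0]])

```text
time_s: 48.42
eef_pos: [0.4211, 0.3169, -0.0162]
orientation: [[0.46, -0.885, 0.069], [-0.888, -0.459, 0.029], [0.006, -0.074, -0.997]]
contact_force: [0.1, 0.0, -0.3]
gripper_width: 0.0854
```

drive_tool(steps=[[0,0,0,0],[0,0,0,0],[0,0,0,0],[0,0,0,0]], claw=0)

```text
time_s: 48.92
eef_pos: [0.4226, 0.318, -0.0145]
orientation: [[0.46, -0.885, 0.071], [-0.888, -0.459, 0.032], [0.005, -0.078, -0.997]]
contact_force: [-0.2, 0.1, -0.3]
gripper_width: 0.0482
```

drive_tool(steps=[[0,0,-0.3,0],[0,0,-0.8,0],[0,0,-0.9,0],[0,0,-0.9,0],[0,0,-0.7,-0.5],[0,0,-0.3,-1],[0,0,0,-1],[0,0,0,-1],[0,0,0,-1],[0,0,0,-1]])

```text
time_s: 50.18
eef_pos: [0.4137, 0.3138, 0.1113]
orientation: [[0.876, -0.477, 0.073], [-0.48, -0.877, 0.036], [0.046, -0.066, -0.997]]
contact_force: [-0.5, 0.6, -1.4]
gripper_width: 0.0485
```

drive_tool(steps=[[0,0,0,-1],[0,0,0,-1],[0,0,0,-1],[0,0,0,-1],[0,0,0,-0.6],[0.4,0.5,0,0],[0.6,1,0,0],[0.6,1,0,0],[0.6,1,0,0],[0.6,1,0,0]])

```text
time_s: 51.42
eef_pos: [0.4982, 0.1769, 0.1176]
orientation: [[0.997, 0.006, 0.075], [0.003, -0.999, 0.041], [0.075, -0.041, -0.996]]
contact_force: [-0.8, 0.3, -0.8]
gripper_width: 0.0482
```

drive_tool(steps=[[0.5,0.9,0,0.4],[0.5,1,0,0],[0.55,1,0.1,0],[0.55,1,0.1,0],[0.55,1,0.1,0],[0.55,1,0.1,0],[0.4,0.6,0.1,0],[0,0,0,0]])

```text
time_s: 52.42
eef_pos: [0.6039, -0.0316, 0.1065]
orientation: [[0.996, -0.043, 0.08], [-0.046, -0.998, 0.041], [0.078, -0.045, -0.996]]
contact_force: [-0.2, 0.2, -1.5]
gripper_width: 0.0482
```

```bash
python3 e.py 21
```

```text
[ 0.6039 -0.0316  0.1065] [[0.996, -0.043, 0.08], [-0.046, -0.998, 0.041], [0.078, -0.045, -0.996]] [-0.2  0.2 -1.5]
0.85 [273. 145.] 2933 placed [619.8   7.9  51.7  30.9  -1.9] held [607.8  16.9  29.3  17.5  -1.9]
0.74 [257. 272.] 9059 placed [606.4 -86.2  89.7  69.8  -2.4] held [600.2 -36.4  50.8  39.6  -2.4]
0.69 [272. 100.] 3065 placed [621.4  37.3  49.3  29.7  -0.7] held [608.7  33.5  28.   16.8  -0.7]
jaw_face [620.8  78.2  54.2  47.7  -1.5]
```

drive_tool(steps=[[0.34,-0.17,0.3,0],[0,0,0.8,0],[0,0,0.8,0],[0,0,0.7,0],[0,0,0.35,0]])

```text
time_s: 53.25
eef_pos: [0.6253, -0.0122, 0.0175]
orientation: [[0.996, -0.029, 0.084], [-0.033, -0.998, 0.047], [0.083, -0.049, -0.995]]
contact_force: [1.0, -0.1, -0.2]
gripper_width: 0.0483
```

drive_tool(steps=[[-0.1,0.35,0,0],[0,0,0.25,0],[0,0,0.15,0],[0,0,0.12,0]])

```text
time_s: 53.75
eef_pos: [0.623, -0.0218, 0.0001]
orientation: [[0.996, -0.028, 0.083], [-0.032, -0.998, 0.047], [0.082, -0.05, -0.995]]
contact_force: [-5.8, -2.5, 23.1]
gripper_width: 0.0482
```

drive_tool(steps=[[0,0,0,0],[0,0,0,0],[0,0,0,0]], claw=1)

```text
time_s: 54.12
eef_pos: [0.6236, -0.0214, 0.0004]
orientation: [[0.996, -0.028, 0.084], [-0.032, -0.998, 0.048], [0.083, -0.05, -0.995]]
contact_force: [0.3, -0.5, 0.0]
gripper_width: 0.0849
```

drive_tool(steps=[[0,0,-0.6,0],[0,0,-1,0],[0,0,-1,0],[0,0,-1,0],[0,0,-1,0],[0,0,-0.6,0]])

```text
time_s: 54.88
eef_pos: [0.6098, -0.0297, 0.1652]
orientation: [[0.996, -0.029, 0.086], [-0.033, -0.998, 0.048], [0.085, -0.051, -0.995]]
contact_force: [0.3, 0.1, 0.7]
gripper_width: 0.0854
```

```bash
python3 e.py 22; python3 - <<'E'
from h import *
p=manip.read_camera('wrist'); save(p,'w22b')
for n in ['trigger_pad','handle_back']:
  for q in manip.cut_out(p,n)[:2]: print(n,q['score'],q['at'],q['mask'].sum(),maskrect(p,q['mask'],.138))
E
```

```text
[ 0.6098 -0.0297  0.1652] [[0.996, -0.029, 0.086], [-0.033, -0.998, 0.048], [0.085, -0.051, -0.995]] [0.3 0.1 0.7]
0.82 [257. 105.] 2017 placed [621.8  39.1  49.7  29.7  -0. ] held [607.6  33.8  22.6  13.5  -0. ]
0.59 [257. 143.] 1796 placed [6.198e+02 9.300e+00 4.870e+01 2.970e+01 1.000e-01] held [6.067e+02 2.020e+01 2.220e+01 1.350e+01 1.000e-01]
0.59 [256. 186.] 1959 placed [619.4 -29.1  50.4  33.5  -1. ] held [606.5   2.7  23.   15.3  -1. ]
0.33 [248. 166.] 32242 placed [616.4 -38.1 329.8 100.7  87.5] held [605.2  -1.4 150.2  45.8  87.5]
stop_face [622.1  84.6  58.3  54.2  86.9]
jaw_face [616.3 -75.7  54.1  49.2  86.9]
trigger_pad 0.84 [264.4, 333.4] 978 [ 612.4 -111.5   30.    19.4  -86.2]
trigger_pad 0.42 [255.9, 170.6] 32076 [609.5 -15.2 222.7  68.6  87.3]
handle_back 0.86 [256.4, 169.9] 32367 [609.6 -15.2 222.8  68.6  87.3]
```

drive_tool(steps=[[0,0,-0.2,-1],[0,0,-0.2,-1],[0,0,-0.2,-1],[0,0,0,-1],[0,0,0,-1],[0,0,0,-1],[0,0,0,-1],[0,0,0,-1],[0,0,0,-1],[0,0,0,-1]])

```text
time_s: 56.48
eef_pos: [0.5993, -0.0289, 0.1649]
orientation: [[0.494, 0.868, 0.055], [0.867, -0.497, 0.044], [0.066, 0.026, -0.998]]
contact_force: [-0.6, 0.6, 0.4]
gripper_width: 0.0855
```

drive_tool(steps=[[0,0,0,-1],[0,0,0,-1],[0,0,0,-1],[0,0,0,-1],[0,0,0,-0.9],[-0.7,0.1,0,0],[-0.9,0.1,0,0],[-0.9,0,0,0],[-0.8,0,0,0],[-0.2,0,0,0]])

```text
time_s: 57.72
eef_pos: [0.5998, -0.134, 0.1459]
orientation: [[-0.016, 0.999, 0.03], [0.999, 0.014, 0.045], [0.044, 0.031, -0.999]]
contact_force: [-0.5, 0.3, 0.4]
gripper_width: 0.0856
```

```bash
cat > f.py <<'E'
from h import *
import sys
s=manip.observe(); print(np.round(s['eef_pos'],4),np.round(s['orientation'],3).tolist(),np.round(s['contact_force'],1),s['gripper_width'])
p=manip.read_camera('wrist'); save(p,'w'+sys.argv[1])
for n,zs in [('trigger_pad',(.123,.138)),('handle_back',(.151,)),('jaw_face',(.049,)),('block1',(.045,))]:
  for q in manip.cut_out(p,n)[:2]: print(n,round(float(q['score']),2),np.round(q['at']),q['mask'].sum(),[maskrect(p,q['mask'],z).tolist() for z in zs])
E
python3 f.py 23
```

```text
[ 0.5998 -0.134   0.1459] [[-0.016, 0.999, 0.03], [0.999, 0.014, 0.045], [0.044, 0.031, -0.999]] [-0.5  0.3  0.4] 0.08559295182518527
trigger_pad 0.84 [252. 239.] 1190 [[611.2, -135.8, 41.4, 15.5, 3.3], [604.6, -136.4, 38.2, 14.3, 3.3]]
handle_back 0.59 [282. 187.] 36144 [[585.3, -95.3, 216.8, 80.7, 87.6]]
jaw_face 0.65 [311. 194.] 2853 [[612.6, -81.3, 54.2, 46.7, -3.2]]
jaw_face 0.21 [280. 187.] 36069 [[614.1, -66.9, 346.3, 131.5, -89.3]]
block1 0.94 [408. 199.] 2621 [[616.1, 2.6, 57.1, 42.6, 0.3]]
block1 0.59 [445. 199.] 1899 [[617.8, 34.5, 56.8, 37.5, 2.1]]
```

```bash
python3 - <<'E'
from h import *
p=manip.read_camera('scene'); print(proj(p,[.614,-.14,.13]))
u,v=proj(p,[.614,-.12,.1]).astype(int); c=cv2.cvtColor(p['image'],cv2.COLOR_RGB2BGR)[v-30:v+30,u-35:u+35]; print(u,v)
w=cv2.imread('pics/w23.png')[100:340,130:400]
cv2.imwrite('pics/c23.png',np.hstack([cv2.resize(w,(450,400),interpolation=cv2.INTER_CUBIC),cv2.resize(c,(350,400),interpolation=cv2.INTER_CUBIC)]))
E
```

```text
[211.87341065 167.68351148]
217 176
```

View pics/c23.png

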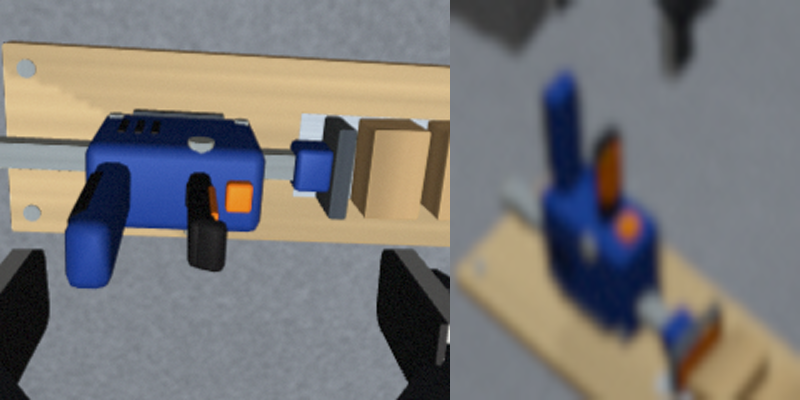

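```bash
python3 - <<'E'
from h import *
p=manip.read_camera('wrist')
f=lambda x,y:(130+x*.6,100+y*.6)
for n,q,z in [('hL',(67,270),.151),('hR',(108,272),.151),('htip',(88,285),.151),('tL',(190,255),.138),('tR',(226,250),.138),('ttip',(207,268),.138),('jawfrontTop',(354,125),.049),('jawfrontTop2',(345,217),.049),('jawbackTop',(335,118),.049),('blkL',(375,120),.045),('blkL2',(363,216),.045),('blkR',(430,125),.045)]:
    print(n,np.round(atz(p,f(*q),z)*1000,1)[:2])
E
```

```text
hL [ 618.  -179.7]
hR [ 618.8 -166.1]
htip [ 623.8 -173. ]
tL [ 619.2 -138.3]
tR [ 617.2 -125.3]
ttip [ 624.5 -132. ]
jawfrontTop [591.8 -54.6]
jawfrontTop2 [642.4 -54.4]
jawbackTop [588.3 -64.7]
blkL [590.  -42.6]
blkL2 [643.6 -43.3]
blkR [592.4 -13.3]
```

drive_tool(steps=[[-0.5,0.24,-0.1,0.55],[-0.45,0.2,0,0],[0,0,0.3,0],[0,0,0.5,0],[0,0,0.5,0],[0,0,0.3,0]])

```text
time_s: 58.82
eef_pos: [0.6166, -0.1579, 0.0981]
orientation: [[0.04, 0.999, 0.032], [0.998, -0.041, 0.046], [0.048, 0.03, -0.998]]
contact_force: [-0.3, -0.3, 0.3]
gripper_width: 0.0856
```

```bash
python3 f.py 24
```

```text
[ 0.6166 -0.1579  0.0981] [[0.04, 0.999, 0.032], [0.998, -0.041, 0.046], [0.048, 0.03, -0.998]] [-0.3 -0.3  0.3] 0.08561356992244328
trigger_pad 0.78 [307. 242.] 2410 [[611.9, -136.0, 45.3, 18.9, 16.0], [604.8, -138.8, 40.7, 16.9, 16.0]]
handle_back 0.95 [292. 181.] 43345 [[586.7, -130.6, 149.7, 74.1, 88.2]]
jaw_face 0.81 [359. 192.] 4438 [[613.5, -79.5, 55.0, 43.4, -2.5]]
jaw_face 0.53 [472. 188.] 3710 [[615.2, -3.5, 54.2, 46.0, -0.1]]
block1 0.86 [472. 187.] 3762 [[616.5, -0.5, 55.3, 47.0, -0.0]]
block1 0.83 [420. 190.] 3573 [[615.7, -38.5, 54.9, 42.0, -0.8]]
```

First squeeze, checking the width.

drive_tool(steps=[[0,0,0,0],[0,0,0,0],[0,0,0,0],[0,0,0,0],[0,0,0,0],[0,0,0,0]], claw=0, squeeze=35)

```text
time_s: 59.82
eef_pos: [0.6184, -0.1754, 0.104]
orientation: [[0.047, 0.998, 0.043], [0.999, -0.048, 0.024], [0.026, 0.042, -0.999]]
contact_force: [0.4, -0.7, -1.5]
gripper_width: 0.0149
```

```bash
python3 f.py 25
```

```text
[ 0.6184 -0.1754  0.104 ] [[0.047, 0.998, 0.043], [0.999, -0.048, 0.024], [0.026, 0.042, -0.999]] [ 0.4 -0.7 -1.5] 0.014922354494173772
trigger_pad 0.9 [339. 233.] 2397 [[611.5, -136.5, 45.9, 19.8, 23.6], [604.7, -140.5, 41.4, 17.8, 23.6]]
handle_back 0.96 [314. 175.] 40502 [[587.3, -141.0, 143.3, 73.8, 87.5]]
handle_back 0.2 [335. 233.] 2515 [[598.7, -143.7, 38.2, 16.7, 22.6]]
jaw_face 0.87 [387. 187.] 4334 [[612.9, -78.2, 53.1, 41.2, -2.9]]
block1 0.68 [492. 182.] 2914 [[617.0, -2.9, 59.1, 33.7, 7.6]]
block1 0.65 [443. 183.] 3524 [[615.6, -38.5, 54.6, 42.7, 0.6]]
```

drive_tool(steps=[[0,0,-0.2,0],[0,0,-0.3,0],[0.2,0,0,0],[0.28,-0.12,0,0]], claw=1)

```text
time_s: 60.58
eef_pos: [0.6154, -0.1596, 0.1214]
orientation: [[0.048, 0.998, 0.045], [0.998, -0.049, 0.025], [0.028, 0.043, -0.999]]
contact_force: [-0.1, 0.5, -0.4]
gripper_width: 0.085
```

drive_tool(steps=[[0,0,0.4,0],[0,0,0.4,0],[0,0,0.3,0],[0,0,0.15,0]])

```text
time_s: 61.08
eef_pos: [0.6162, -0.1567, 0.0803]
orientation: [[0.047, 0.998, 0.043], [0.999, -0.048, 0.027], [0.028, 0.041, -0.999]]
contact_force: [-0.1, 0.1, 0.5]
gripper_width: 0.0856
```

drive_tool(steps=[[-0.12,0,0.2,0],[0,0,0.05,0]])

```text
time_s: 61.32
eef_pos: [0.616, -0.1609, 0.0716]
orientation: [[0.047, 0.998, 0.042], [0.998, -0.048, 0.026], [0.028, 0.04, -0.999]]
contact_force: [-0.6, 0.6, -0.3]
gripper_width: 0.0855
```

drive_tool(steps=[[0,0,0,0],[0,0,0,0],[0,0,0,0],[0,0,0,0],[0,0,0,0]], claw=0, squeeze=35)

```text
time_s: 61.95
eef_pos: [0.6166, -0.1644, 0.0741]
orientation: [[0.049, 0.998, 0.045], [0.998, -0.051, 0.023], [0.025, 0.044, -0.999]]
contact_force: [0.7, -0.8, -0.9]
gripper_width: 0.037
```

```bash
python3 f.py 26
```

```text
[ 0.6166 -0.1644  0.0741] [[0.049, 0.998, 0.045], [0.998, -0.051, 0.023], [0.025, 0.044, -0.999]] [ 0.7 -0.8 -0.9] 0.037035861569089806
trigger_pad 0.64 [288. 265.] 2717 [[608.9, -154.7, 44.9, 17.2, -16.5], [600.4, -156.0, 39.5, 15.1, -16.5]]
trigger_pad 0.4 [290. 188.] 50476 [[586.9, -137.8, 145.4, 102.6, -79.2], [581.1, -141.3, 127.7, 90.1, -79.2]]
handle_back 0.82 [290. 189.] 49920 [[576.0, -144.0, 111.8, 79.1, -79.2]]
jaw_face 0.56 [392. 202.] 5574 [[609.6, -70.3, 58.9, 44.6, 54.8]]
block1 0.93 [496. 197.] 2379 [[615.9, -10.4, 61.2, 21.9, 10.8]]
block1 0.73 [456. 199.] 4233 [[615.2, -38.9, 55.9, 43.5, -0.4]]
```

drive_tool(steps=[[0.1,0,0,0],[0,0,0.04,0],[0,0,0.03,0],[0,0,0.02,0]], claw=1)

```text
time_s: 62.7
eef_pos: [0.6175, -0.1596, 0.0718]
orientation: [[0.048, 0.998, 0.045], [0.998, -0.049, 0.024], [0.026, 0.044, -0.999]]
contact_force: [0.1, -0.4, -0.5]
gripper_width: 0.0854
```

drive_tool(steps=[[0,0,0,0],[0,0,0,0],[0,0,0,0],[0,0,0,0],[0,0,0,0],[0,0,0,0],[0,0,0,0]], claw=0)

```text
time_s: 63.58
eef_pos: [0.6175, -0.1645, 0.0739]
orientation: [[0.051, 0.998, 0.047], [0.998, -0.052, 0.019], [0.022, 0.046, -0.999]]
contact_force: [-0.3, -2.3, 0.7]
gripper_width: 0.0368
```

drive_tool(steps=[[0.1,0,0,0],[0,0,0.05,0],[0,0,0.05,0],[0,0,0.03,0]], claw=1)

```text
time_s: 64.08
eef_pos: [0.6179, -0.1592, 0.0693]
orientation: [[0.05, 0.998, 0.047], [0.998, -0.051, 0.021], [0.024, 0.045, -0.999]]
contact_force: [0.1, -0.4, -0.1]
gripper_width: 0.0854
```

```bash
python3 f.py 27
```

```text
[ 0.6179 -0.1592  0.0693] [[0.05, 0.998, 0.047], [0.998, -0.051, 0.021], [0.024, 0.045, -0.999]] [ 0.1 -0.4 -0.1] 0.08536543080552755
trigger_pad 0.63 [310. 274.] 3520 [[612.0, -137.8, 49.8, 18.1, 6.6], [603.0, -140.6, 43.5, 15.8, 6.6]]
trigger_pad 0.42 [394. 203.] 5911 [[582.5, -103.9, 39.9, 28.4, 59.9], [577.2, -111.0, 34.8, 24.8, 59.9]]
handle_back 0.8 [296. 192.] 54906 [[576.1, -140.7, 108.1, 77.5, -79.2]]
jaw_face 0.75 [396. 200.] 6021 [[608.9, -68.7, 64.5, 47.0, 59.5]]
block1 0.81 [497. 200.] 2585 [[616.2, -9.9, 60.4, 23.2, 10.8]]
block1 0.74 [457. 197.] 3778 [[614.9, -38.2, 56.7, 42.1, 0.0]]
```

drive_tool(steps=[[0,0,0,0],[0,0,0,0],[0,0,0,0],[0,0,0,0],[0,0,0,0],[0,0,0,0],[0,0,0,0]], claw=0)

```text
time_s: 65.2
eef_pos: [0.618, -0.1642, 0.0718]
orientation: [[0.053, 0.997, 0.049], [0.998, -0.054, 0.017], [0.019, 0.048, -0.999]]
contact_force: [-0.6, -2.3, 0.6]
gripper_width: 0.0378
```

drive_tool(steps=[[0.1,0,0,0],[0,0,0.03,0],[0,0,0.02,0],[0,0,0.02,0]], claw=1)

```text
time_s: 65.7
eef_pos: [0.6184, -0.1588, 0.0691]
orientation: [[0.052, 0.998, 0.048], [0.998, -0.053, 0.019], [0.021, 0.047, -0.999]]
contact_force: [-0.1, -0.3, 0.0]
gripper_width: 0.0854
```

drive_tool(steps=[[0,0,0,0],[0,0,0,0],[0,0,0,0],[0,0,0,0],[0,0,0,0],[0,0,0,0],[0,0,0,0]], claw=0)

```text
time_s: 66.58
eef_pos: [0.6183, -0.1642, 0.0711]
orientation: [[0.055, 0.997, 0.05], [0.998, -0.056, 0.014], [0.017, 0.049, -0.999]]
contact_force: [0.1, -1.8, 0.6]
gripper_width: 0.0385
```

drive_tool(steps=[[0.1,0,0,0],[0,0,0.03,0],[0,0,0.02,0],[0,0,0.02,0]], claw=1)

```text
time_s: 67.08
eef_pos: [0.6187, -0.1588, 0.0686]
orientation: [[0.054, 0.997, 0.05], [0.998, -0.055, 0.016], [0.018, 0.049, -0.999]]
contact_force: [0.1, -0.2, 0.3]
gripper_width: 0.0855
```

```bash
python3 f.py 28; python3 d.py 28
```

```text
[ 0.6187 -0.1588  0.0686] [[0.054, 0.997, 0.05], [0.998, -0.055, 0.016], [0.018, 0.049, -0.999]] [ 0.1 -0.2  0.3] 0.08549530677939665
trigger_pad 0.81 [308. 275.] 3523 [[612.2, -137.9, 49.4, 17.6, 5.6], [603.1, -140.5, 43.0, 15.4, 5.6]]
trigger_pad 0.34 [417. 201.] 6158 [[581.9, -100.7, 45.6, 29.6, 65.7], [576.7, -108.1, 39.8, 25.8, 65.7]]
handle_back 0.77 [297. 190.] 57082 [[576.1, -140.1, 106.5, 77.5, -79.3]]
jaw_face 0.65 [416. 200.] 6202 [[607.8, -64.2, 75.7, 48.3, 65.7]]
jaw_face 0.56 [475. 198.] 3461 [[614.3, -30.0, 54.5, 39.7, -1.4]]
block1 0.79 [506. 200.] 1171 [[616.0, -9.5, 60.0, 19.6, 10.7]]
block1 0.62 [474. 197.] 3559 [[615.9, -27.2, 55.7, 40.8, -1.4]]
[ 0.6187 -0.1592  0.0687] [[0.054, 0.997, 0.05], [0.998, -0.055, 0.015], [0.018, 0.049, -0.999]] [0.6 0.6 0.3]
wrist 0.93 [475. 197.] 3611 z.045 [615.9 -28.   55.7  42.4  -1.6] z.03 [621.7 -18.   59.9  45.7  -1.6]
wrist 0.86 [504. 200.] 1194 z.045 [616.   -9.4  60.1  19.   10.7] z.03 [621.8   2.   64.7  20.4  10.7]
stop/jaw/knob 0.8 [607.8 -63.9  75.5  48.3  65.1]
top 0.51 [231. 196.] 217 z.045 [620.8  39.7  47.4  28.6  -1.3] z.03 [623.3  40.1  48.   28.9  -1.3]
top 0.49 [253. 191.] 215 z.045 [620.5 -21.4  50.   26.   -1.6] z.03 [623.  -21.7  50.6  26.3  -1.6]
```

drive_tool(steps=[[0,0,0,0],[0,0,0,0],[0,0,0,0],[0,0,0,0],[0,0,0,0],[0,0,0,0],[0,0,0,0]], claw=0)

```text
time_s: 68.55
eef_pos: [0.6186, -0.1643, 0.0707]
orientation: [[0.058, 0.997, 0.052], [0.998, -0.058, 0.011], [0.014, 0.051, -0.999]]
contact_force: [0.2, -2.9, 0.3]
gripper_width: 0.0383
```

drive_tool(steps=[[0.1,0,0,0],[0,0,0.03,0],[0,0,0.02,0],[0,0,0,0]], claw=1)

```text
time_s: 69.05
eef_pos: [0.6189, -0.1592, 0.0686]
orientation: [[0.056, 0.997, 0.051], [0.998, -0.057, 0.012], [0.015, 0.05, -0.999]]
contact_force: [0.3, 0.3, 0.4]
gripper_width: 0.0853
```

drive_tool(steps=[[0,0,0,0],[0,0,0,0],[0,0,0,0],[0,0,0,0],[0,0,0,0],[0,0,0,0],[0,0,0,0]], claw=0)

```text
time_s: 69.92
eef_pos: [0.619, -0.1598, 0.0697]
orientation: [[0.058, 0.997, 0.052], [0.998, -0.059, 0.014], [0.017, 0.051, -0.999]]
contact_force: [-0.0, -2.5, 1.5]
gripper_width: 0.0469
```

drive_tool(steps=[[0.1,0,0,0],[0,0,0.03,0],[0,0,0.02,0],[0,0,0,0]], claw=1)

```text
time_s: 70.42
eef_pos: [0.6193, -0.1555, 0.0672]
orientation: [[0.056, 0.997, 0.051], [0.998, -0.057, 0.013], [0.016, 0.05, -0.999]]
contact_force: [0.1, -0.2, -1.0]
gripper_width: 0.0852
```

```bash
python3 d.py 29
```

```text
[ 0.6193 -0.1555  0.0672] [[0.056, 0.997, 0.051], [0.998, -0.057, 0.013], [0.016, 0.05, -0.999]] [ 0.1 -0.2 -1. ]
wrist 0.97 [508. 203.] 906 z.045 [615.6  -3.   61.5  15.9  16.9] z.03 [621.4   8.8  66.3  17.2  16.9]
wrist 0.7 [481. 196.] 3550 z.045 [616.6 -22.9  54.6  41.7  -3.4] z.03 [622.5 -12.7  58.9  45.   -3.4]
wrist 0.5 [420. 200.] 6226 z.045 [608.8 -60.4  80.7  50.2  67.7] z.03 [614.  -53.1  87.   54.1  67.7]
wrist 0.44 [309. 274.] 3675 z.045 [ 659.6 -122.2   83.1   30.5    8. ] z.03 [ 668.8 -119.7   89.5   32.9    8. ]
stop/jaw/knob 0.65 [607.4 -62.5  78.7  48.4  67.5]
stop/jaw/knob 0.63 [607.3 -62.5  80.8  49.   67.5]
top 0.78 [253. 197.] 247 z.045 [619.3 -16.2  52.6  31.2  -1.5] z.03 [621.8 -16.4  53.2  31.6  -1.5]
top 0.73 [228. 192.] 239 z.045 [623.5  42.2  52.7  28.6  -1.3] z.03 [626.   42.7  53.3  29.   -1.3]
top 0.6 [246. 195.] 231 z.045 [621.4  13.7  50.   28.6  -1.5] z.03 [623.9  13.8  50.6  28.9  -1.5]
top 0.27 [222. 194.] 4601 z.045 [618.2  34.9 366.7 108.5  87.5] z.03 [620.7  35.3 371.1 109.8  87.5]
```

drive_tool(steps=[[0,0,0,0],[0,0,0,0],[0,0,0,0],[0,0,0,0],[0,0,0,0],[0,0,0,0],[0,0,0,0]], claw=0, squeeze=38)

```text
time_s: 71.65
eef_pos: [0.6193, -0.1601, 0.0691]
orientation: [[0.06, 0.997, 0.054], [0.998, -0.06, 0.01], [0.013, 0.053, -0.999]]
contact_force: [0.1, -3.4, 0.3]
gripper_width: 0.047
```

drive_tool(steps=[[0.1,0,0,0],[0,0,0,0],[0,0,-0.2,0],[0,0,-0.7,0],[0,0,-1,0],[0,0,-1,0],[0,0,-1,0],[0,0,-1,0]], claw=1)

```text
time_s: 72.65
eef_pos: [0.6101, -0.1559, 0.2182]
orientation: [[0.056, 0.997, 0.047], [0.998, -0.057, 0.009], [0.012, 0.047, -0.999]]
contact_force: [1.2, 0.2, -0.3]
gripper_width: 0.0855
```

drive_tool(steps=[[0.5,-0.6,0,0],[0.8,-0.8,0,0],[0.8,-0.8,0,0],[0.8,-0.5,0,0],[0,0,0,0]])

```text
time_s: 73.28
eef_pos: [0.5347, -0.0639, 0.2207]
orientation: [[0.058, 0.997, 0.058], [0.998, -0.058, 0.007], [0.01, 0.058, -0.998]]
contact_force: [-0.5, 0.2, -0.8]
gripper_width: 0.0858
```

```bash
python3 d.py 30; python3 f.py 31|head -3; python3 - <<'E'
from h import *
p=manip.read_camera('top')
for t,z in [('offcut',.02),('scrap_box',.055),('glue_bottle',.1),('pliers',.01),('staple_gun',.05),('knob',.085)]:
  for q in manip.cut_out(p,t)[:1]: print(t,round(float(q['score']),2),np.round(q['at']),maskrect(p,q['mask'],z))
p=manip.read_camera('scene')
h=cv2.cvtColor(p['image'],cv2.COLOR_RGB2HSV); m=(cv2.inRange(h,(0,150,80),(6,255,255))|cv2.inRange(h,(174,150,80),(180,255,255)))
ys,xs=np.nonzero(m[197:227,251:281]); print('knob',ys.mean()+197,xs.mean()+251,len(xs),proj(p,[.6235,.0905,.076]))
E
```

```text
[ 0.5347 -0.0639  0.2207] [[0.058, 0.997, 0.058], [0.998, -0.058, 0.007], [0.01, 0.058, -0.998]] [-0.5  0.2 -0.8]
wrist 0.79 [327. 224.] 1188 z.045 [613.9  12.4  59.5  31.2   1.4] z.03 [620.7  15.6  62.1  32.5   1.4]
wrist 0.74 [300. 227.] 1220 z.045 [ 6.14e+02 -1.67e+01  6.02e+01  3.01e+01 -1.00e-01] z.03 [ 6.208e+02 -1.470e+01  6.280e+01  3.140e+01 -1.000e-01]
stop/jaw/knob 0.74 [617.9  85.9  75.6  63.    5.3]
stop/jaw/knob 0.62 [612.  -69.   74.8  59.3  88.5]
stop/jaw/knob 0.67 [638.6 105.1  34.4  21.4  43.5]
top 0.6 [229. 195.] 248 z.045 [623.5  43.5  52.6  31.2  -1.5] z.03 [626.1  44.   53.3  31.5  -1.5]
top 0.58 [244. 195.] 227 z.045 [621.4  13.7  50.   28.6  -1.5] z.03 [623.9  13.8  50.6  28.9  -1.5]
top 0.54 [255. 194.] 213 z.045 [620.6 -17.5  50.   28.6  -1.5] z.03 [623.1 -17.8  50.6  29.   -1.5]
[ 0.5356 -0.0671  0.2202] [[0.063, 0.996, 0.058], [0.998, -0.064, 0.005], [0.008, 0.057, -0.998]] [-0.4  0.1 -0.1] 0.08532175751200914
trigger_pad 0.62 [190. 264.] 705 [[608.3, -135.2, 49.8, 16.3, -16.5], [599.8, -131.3, 47.0, 15.4, -16.5]]
trigger_pad 0.4 [414. 238.] 451 [[598.4, 68.6, 27.0, 17.3, 43.3], [590.4, 61.1, 25.5, 16.4, 43.3]]
glue_bottle 0.69 [409. 260.] [ 439.7 -380.   125.4  121.6    5.5]
pliers 0.74 [207. 138.] [785.5  89.5 164.7  63.4 -18.6]
staple_gun 0.94 [396. 168.] [ 653.2 -401.9  162.7  143.3  -69.6]
knob 0.5 [210. 187.] [625.7  92.3  20.4  20.2  -1.5]
knob 212.4375 267.3125 32 [266.84192674 212.29950507]
```

```bash
python3 - <<'E'
from h import *
for n in ('top','scene'):
  p=manip.read_camera(n)
  for t in ('offcut','glue_bottle'):
    print(n,t,[(np.round(q['at']).tolist(),round(float(q['score']),2)) for q in manip.spot_in(p,t)[:3]])
print(manip.close_job())
E
```

```text
top offcut [([401.0, 260.0], 0.8), ([255.0, 192.0], 0.43)]
top glue_bottle [([103.0, 196.0], 0.65), ([245.0, 194.0], 0.39)]
scene offcut [([194.0, 133.0], 0.25)]
scene glue_bottle [([347.0, 258.0], 0.93)]
the job is handed in; nothing more can be done
None
```

I finished the job and handed it in at about 73 s. My last checks all passed, but the clamp force itself cannot be measured directly.

- **Stop:** it now stands in the nearest hole (0.090 m travel, 115 mm room), which fits the three blocks I found (90 mm). The knob's height in the scene camera matches the plunger being fully down.
- **Blocks:** the top camera shows them 30 mm apart, within about 1–2 mm of the strip's middle line and about 1° from square.
- **Clamp:** I squeezed the trigger seven times at 35–38 N. The first five went through, and the last two stopped stiffly part way, with 47 mm between the fingers instead of about 38. That is the sign of a firm grip.
- **Offcut and other things:** the offcut is in the scrap box. The bottle, pliers and staple gun read as they did at the start.

**Problems along the way:**
- The fingertips sit about 35 mm higher than the reported tool position. Because of this the first knob grasp closed on nothing, and one squeeze closed over the top of the trigger onto the handle only.
- One lowering of the first block met 38 N of resistance near the stop, just under the 40 N limit, so I set the block down farther back and slid it along with the second one.
- The tool slowly tilted by up to about 5° during the run.
- One late mask check failed to find the offcut and took the scrap box for the bottle. A repeat look found both where they should be.

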